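# Tip the drained nuts from the tilt tray into the parts pan

## Task

Slide the loose parts pan along its guides, without ramming it, until it is home against the end stop under the nose of the tilt tray. Then get under the lip on the tray's free edge and raise it until all four nuts have slid out into the pan, and lower the tray gently all the way back onto its rest. Leave the pan home, and do not disturb the jar or the gas cup standing by.

Things in the scene. Friction and masses are not known exactly. Their poses are not given: they have to be found in the camera images.
- tip_stand: Fixed grey steel stand of the tilt tray. Origin: on the bench, straight below the middle of the hinge pin. x = the way the tray tips out (from lip over hinge to the pan), y = along the hinge toward the open end of the pan's slide, z up. Hinge cheeks at y = +-87 mm, 122 mm high. Behind x = -155 mm the stand is only two 5 mm feet ending at x = -185 mm; nothing of it is below the lip.
- hinge (a point): Middle of the hinge pin, which runs along the stand's y, 105 mm above the bench. The tray's nose overhangs it by 38 mm toward the pan.
- stop (a point): Middle of the face of the end stop of the pan's slide, at the bench: stand's x = 93, y = -85 mm. The stop is 36 mm high. The slide has two straight guides along the stand's y, with faces at x = 12 mm (30 mm high) and x = 174 mm (22 mm high), from y = -90 to +160 mm; between and beyond them at the +y end is bare bench.
- tray (a joint): Hinge of the tilt tray (rad): 0 = level on its rest, grows as the free edge is raised, up to 1.0. Nothing holds the tray up: let go, it falls shut, only a little slowed by the hinge. The tray weighs about 0.8 kg; raising it takes about 5 N at the lip. The nuts begin to slide somewhere between about 14 and 25 degrees of tilt, depending on the state of the surfaces.
- tray_edge (a point): Middle of the rolled outer edge (round, 10 mm thick, 120 mm long, along the stand's y) of the lip on the tray's free edge. The lip is a 3 mm flange that runs 40 mm level out from the top of the back wall, open below but for 12 mm deep webs at its ends (112 mm apart). Tray level: at stand's x = -230, y = 0, z = 139 mm. It swings on a circle about the hinge pin.
- tray_floor (a point): Middle of the top of the tray's floor (level: stand's x = -76, z = 111 mm). Bare steel sheet tray with a perforated floor, 228 mm long, 146 mm wide, side and back walls about 34 mm high, open at the nose.
- pan: Loose open steel pan: 150 mm along its x, 170 mm along its y (the way it slides), 55 mm high, walls 3 mm, 0.28 to 0.56 kg, slides under 3 to 10 N. Origin: centre of its underside. Its axes lie nearly along the stand's. It stands between the guides with about 6 mm of play each side, drawn 55 to 100 mm out toward the stand's +y. Home (touching the stop) its origin is at the stand's y = 0.
- nut_0_centre (a point): One of four like plain steel hex nuts, 30 mm across flats, 16 mm high, 64 g, lying flat in the tilt tray. The point is its centre.
- nut_1_centre (a point): One of four like plain steel hex nuts, 30 mm across flats, 16 mm high, 64 g, lying flat in the tilt tray. The point is its centre.
- nut_2_centre (a point): One of four like plain steel hex nuts, 30 mm across flats, 16 mm high, 64 g, lying flat in the tilt tray. The point is its centre.
- nut_3_centre (a point): One of four like plain steel hex nuts, 30 mm across flats, 16 mm high, 64 g, lying flat in the tilt tray. The point is its centre.
- jar_centre (a point): Bystander: white screw-lid jar, 60 mm diameter, 68 mm high, standing on the bench near the tray's free edge, on the side away from the robot. Point: its centre.
- cup_centre (a point): Bystander: small pink ceramic gas cup, 19 mm diameter, 47 mm high, standing on the bench outside the outer guide. Point: its centre.
Mind the look-alikes: they are no part of the job. What is shaped like the part that bears nut_1_centre but yellow is not meant.

How it is judged:
By the outcome, as a careful person would: the job done as asked, in the order asked, and still so for the second after the job is handed in, with the robot touching nothing.
It also fails if it takes over 64 s, if anything falls off the work surface, if the arm or the gripper's body presses on something with over 40 N, if the wrist force passes 120 N, or if a joint passes its speed limit or range.

## Robot

A 6-joint arm with a two-finger parallel gripper is mounted at the origin on the work surface; the furniture and walls round the work are solid. World frame = base frame: x ahead of the robot, y to its left, z up, the work surface at z = 0. Lengths are in m, angles in degrees, forces in N, time in s.
With the tool pointing down it reaches from about 0.375 to 0.9 m from the base axis. Payload 3.1 kg.
Tool frame: the origin (TCP) lies midway between the tips of the shut fingers; the grasp point (between the pads) lies 19 mm behind it; z points along the fingers, y is the direction in which the jaws open and shut (so a half turn about z gives the same grasp; the last joint's range is limited). The gripper opens to 87 mm and grips with 3 to 60 N. Pads are 19 mm wide; open, the fingers measure 117 mm over their backs; the gripper's body (75 mm by 190 mm) begins 51 mm behind the grasp point.
Start: joints at [-75.659, 30.224, 82.088, -0, 67.689, -10.227], TCP at [0.26, -0.568, 0.196] pointing down, gripper open.
Joint ranges: [-176.69, 176.69], [-43.24, 126.21], [12.49, 139.97], [-82, 262], [0, 151.66], [-163.58, 163.58]. Speed limits (degrees/s): [159.86, 159.86, 180, 180, 180, 180].

## Interface

Orientations are given as a 3x3 rotation matrix whose columns are the frame's x, y, z axes.
In Python, from rig import status, vision, bot, models gives the robot as it stands.
- The arm moves only by the tool send_rows, never from a script. Its argument "moves" is a list of rows, each a list of 7 numbers: the shift along the tool's x, y, z in units of 25 mm (1.0 is 25 mm), then the turn, a rotation vector about the tool's x, y, z in units of 10 degrees (1.0 is 10 degrees), then the closure, from -1 (fully open) to 1 (shut), so that 0 is half open. In form: [[dx, dy, dz, rx, ry, rz, hand], ...]. A call has 1 to 12 rows; each row shifts and turns the commanded pose from where the row before left it, along the tool's axes as they then stand; what a row does not reach is not made up. A row lasts 1/8 s, in which the tool goes at most 62.5 mm and 10.7 degrees, less where a joint would pass 70% of its speed; a pose out of reach is approached as far as the arm can. A call is refused whole if a number of a shift passes 1 or a number of a turn 1, either way. A call with a gripper value outside its range is refused whole. The fingers move at their own pace and stop on an object; the grip force is fixed at half the most. Time passes only in rows, so rows that do not move let the fingers close. It gives the time, the measured TCP pose, the force and the opening at its end, in the units of the state.
- status.read_state(): the state, without advancing time (a new reading comes with each control period).
- vision.capture(name): name is "scene" or "top"; returns a dict with "img" (480x640x3 uint8, red, green, blue), "depth" (480x640 float32, m along the optical axis (not along the pixel's ray), 0 where there is no reading), "fx", "fy", "cx", "cy" (pixels), "pose" (4x4, takes a point from camera to world coordinates). Camera axes: x right, y up, looking along -z (the intrinsics and any distortion apply to the point x, -y, -z); pixel columns grow to the right and rows downward; lengths in m; the calibration is good to about 2 mm. A picture is of the moment at which its call begins.
- bot.hand_in(): hands the job in, once; it reports no verdict.
Trained networks look in the newest picture that a camera, given by its name, has taken for a name from the list of things; names that differ only in an ending like _2 or _b are one class to them, and where a whole thing is asked for, a point or a joint stands for the part that bears it (a point fixed in the world has none). Each returns a list of dicts, best first, with "confidence" (0 to 1); they miss things now and then, are a little off and sometimes report something else, mostly with a low value. They report only what shows in the picture. A call takes as long as a camera call. They do not tell look-alikes from the thing itself.
- models.masks_of(camera, name): "mask" (480x640 bool, what is visible of it) and "extent" ([left, top, right, bottom] in pixels, round what is visible of it).
- models.landmark_of(camera, name): "point" ([column, row] in pixels: a listed point, or the origin of a listed thing).
The state is a dict: "time_s": time; "joint_positions": joint angles; "qvel": joint speeds; "tau": joint torques, N m; "position": TCP position; "tcp_rot": TCP orientation; "force": force on the tool from outside, world axes, zero at the start; "moment": the same for the moment, N m; "opening": opening from 0.0 (shut) to 1.0 (fully open).
Only numpy, scipy, OpenCV 4.12 (cv2) and the standard library are available. Lean on these libraries where they do the work, as an engineer would, in place of code of your own. Each camera call takes 0.05 s, during which the arm holds its last target.

## Working session

There is one attempt and no reset: what is moved stays moved. The work goes in short steps, Python scripts to look and compute and a tool call to move; the robot and the scene stay as the last step left them, time stands still between calls to the robot, and variables do not carry over. Pictures are saved under pics/ and viewed, and the job is handed in when it is done.

Besides the shell and the picture viewer there is one more tool, called after ">>>" by a JSON object that holds its "op" and its "data". send_rows: Moves the arm, as the interface text tells. Its arguments: {"type":"object","properties":{"moves":{"type":"array"}},"required":["moves"]}

```bash
ls; mkdir -p pics; cat > h.py <<'E'
import numpy as np, cv2
from rig import status, vision, bot, models
def cap(n,f):
    c=vision.capture(n); cv2.imwrite('pics/'+f,c['img'][:,:,::-1]); return c
def px2w(c,u,v,d=None):
    u=np.asarray(u,float);v=np.asarray(v,float)
    if d is None: d=c['depth'][np.round(v).astype(int),np.round(u).astype(int)]
    p=np.stack([(u-c['cx'])/c['fx']*d,-(v-c['cy'])/c['fy']*d,-d],-1)
    return p@c['pose'][:3,:3].T+c['pose'][:3,3]
def w2px(c,P):
    q=(np.asarray(P)-c['pose'][:3,3])@c['pose'][:3,:3]
    return np.stack([c['cx']+c['fx']*q[...,0]/-q[...,2],c['cy']-c['fy']*q[...,1]/-q[...,2]],-1)
E
python3 - <<'E'
from h import *
s=status.read_state(); print(s)
for n in ('scene','top'):
    c=cap(n,n+'0.png'); print(n,c['pose'].round(3).tolist(),c['fx'],c['cx'],c['cy'],[k for k in c])
    np.savez(n+'0.npz',**c)
    for t in ['tip_stand','hinge','stop','tray_edge','tray_floor','pan','nut_0_centre','jar_centre','cup_centre']:
        for r in models.landmark_of(n,t)[:6]:
            u,v=r['point']; 
            print(t,round(r['confidence'],2),np.round([u,v],1),px2w(c,u,v).round(3) if 0<=u<639 and 0<=v<479 else '')
E
```

```text
pics
{'time_s': 0.0, 'joint_positions': array([-7.56571618e+01,  3.02776004e+01,  8.21559080e+01, -3.28989667e-03,
        6.76891501e+01, -1.02279068e+01]), 'qvel': array([ 0.13010351, -0.14521554, -0.064428  ,  0.01702973, -0.02661075,
       -0.01808856]), 'tau': array([-1.00592245e-04, -4.40035272e+01, -1.76595658e+01,  6.33235043e-02,
        5.81945095e-02, -1.64368016e-04]), 'position': array([ 0.25969187, -0.56762939,  0.195089  ]), 'tcp_rot': array([[ 9.09439549e-01,  4.15835747e-01, -5.81789437e-04],
       [ 4.15836025e-01, -9.09437273e-01,  2.06090520e-03],
       [ 3.27897057e-04, -2.11619771e-03, -9.99997707e-01]]), 'force': array([-0.1369913 ,  0.75339864, -0.02034224]), 'moment': array([-0.00856137,  0.00802174,  0.0160034 ]), 'opening': 0.9993060277244307}
scene [[-0.848, 0.401, -0.346, 0.135], [-0.53, -0.64, 0.557, 0.735], [0.002, 0.655, 0.755, 1.042], [0.0, 0.0, 0.0, 1.0]] 589.3837566701554 311.66740844414363 244.83161585694495 ['img', 'depth', 'fx', 'fy', 'cx', 'cy', 'pose']
tip_stand 0.63 [299.  282.5] [0.56  0.102 0.043]
hinge 0.84 [293.1 249.4] [0.589 0.078 0.1
[... 598 characters left out ...]
6631324 233.26860915929836 ['img', 'depth', 'fx', 'fy', 'cx', 'cy', 'pose']
tip_stand 0.61 [291.4 224.8] [0.559 0.07  0.111]
hinge 0.69 [291.5 210.5] [0.585 0.07  0.112]
stop 0.56 [261.2 171.4] [0.69  0.138 0.016]
stop 0.44 [185.4 183.1] [0.659 0.288 0.035]
stop 0.32 [328.7 229.2] [0.55  0.002 0.112]
tray_edge 0.81 [410.1 255.5] [ 0.497 -0.139  0.144]
tray_edge 0.22 [292.1 225.7] [0.557 0.069 0.109]
tray_floor 0.65 [331.8 227.7] [ 0.553 -0.004  0.112]
pan 0.76 [234.6 237.7] [0.552 0.191 0.003]
pan 0.15 [337.7 205.7] [ 0.594 -0.015  0.114]
jar_centre 0.59 [443.6 181.2] [ 0.654 -0.227  0.067]
cup_centre 0.52 [235.2 237.8] [0.552 0.19  0.003]
cup_centre 0.28 [340.  204.2] [ 0.597 -0.019  0.114]
```

View pics/scene0.png

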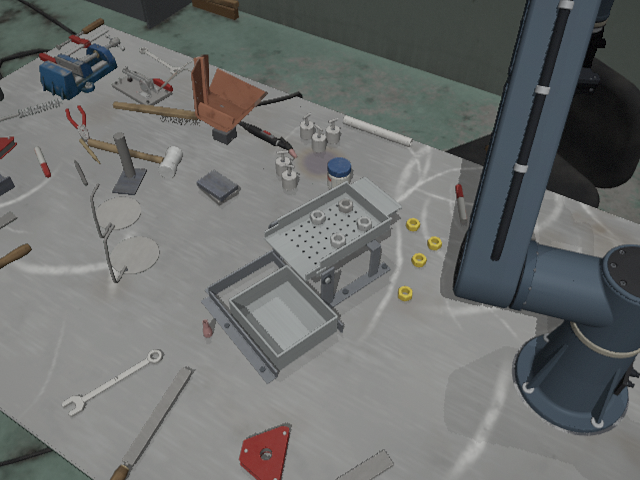

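View pics/top0.png

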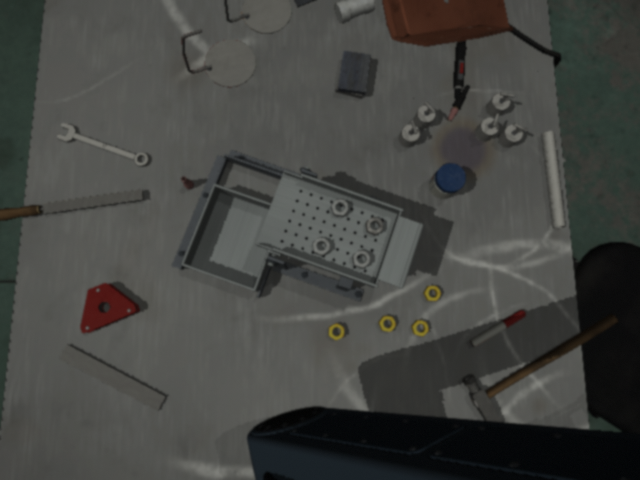

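The scene view shows the tray with four steel nuts around (340,220), the lip at (378,190), and the pan at (285,315) drawn out toward the robot. The gas cup is at (207,328) and the jar at (340,170). The yellow nuts around (405–435, 224–294) are the look-alikes and lie on the bench. Next I'll fit the stand frame.

```bash
cat > fit.py <<'E'
from h import *
from scipy.optimize import least_squares
S=dict(np.load('scene0.npz'));T=dict(np.load('top0.npz'))
pts=[([0,0,.105],[293.1,249.4],[291.5,210.5]),([-.230,0,.139],[379.5,190.1],[410.1,255.5]),([-.076,0,.111],[325.7,232.3],[331.8,227.7])]
def tf(p,P):
    P=np.asarray(P,float);c,s=np.cos(p[2]),np.sin(p[2])
    return np.stack([p[0]+c*P[...,0]-s*P[...,1],p[1]+s*P[...,0]+c*P[...,1],P[...,2]],-1)
def res(p):
    r=[]
    for P,a,b in pts:
        r+=list(w2px(S,tf(p,P))-a)+list(w2px(T,tf(p,P))-b)
    return np.array(r)
f=least_squares(res,[.588,.075,1.17],loss='soft_l1');p=f.x
print(p,np.degrees(p[2]));print(res(p).reshape(-1,4).round(1))
np.save('p0.npy',p)
def draw(p,c,f,panp=None,s=3,crop=None):
    im=cv2.resize(c['img'][:,:,::-1],None,fx=s,fy=s,interpolation=cv2.INTER_CUBIC)
    def L(A,B,col):
        a,b=w2px(c,tf(p,A)),w2px(c,tf(p,B)); cv2.line(im,tuple(int(v) for v in (a+.5)*s),tuple(int(v) for v in (b+.5)*s),col,1,cv2.LINE_AA)
    L([0,-.087,.105],[0,.087,.105],(0,0,255))
    L([.012,-.09,.03],[.012,.16,.03],(0,255,0));L([.174,-.09,.022],[.174,.16,.022],(0,255,0))
    L([.012,-.085,.036],[.174,-.085,.036],(255,255,0))
    for y in(-.073,.073): L([-.19,y,.145],[.038,y,.111],(255,0,255))
    L([.038,-.073,.111],[.038,.073,.111],(255,0,255));L([-.19,-.073,.145],[-.19,.073,.145],(255,0,255))
    L([-.230,-.06,.144],[-.230,.06,.144],(0,128,255))
    if panp is not None:
        q=[tuple(np.array(x)) for x in ((-.075,-.085),(.075,-.085),(.075,.085),(-.075,.085))]
        cc,ss=np.cos(panp[2]),np.sin(panp[2])
        q=[(panp[0]+cc*a-ss*b,panp[1]+ss*a+cc*b) for a,b in q]
        for i in range(4):
            for z in(0.055,): L([*q[i],z],[*q[(i+1)%4],z],(0,0,255))
    if crop: x0,y0,x1,y1=crop; im=im[y0*s:y1*s,x0*s:x1*s]
    cv2.imwrite('pics/'+f,im)
if __name__=='__main__':
    draw(p,S,'fs.png',[.093,.08,0],3,(190,150,440,350)); draw(p,T,'ft.png',[.093,.08,0],3,(170,140,430,320))
E
python3 fit.py
```

```text
[0.58633839 0.07122761 1.17990536] 67.60359724026961
[[ 2.9 -0.2 -0.3  0.2]
 [ 2.3  2.8  0.9 -0.4]
 [-0.5 -0.6 -2.5 -2.3]]
```

View pics/fs.png

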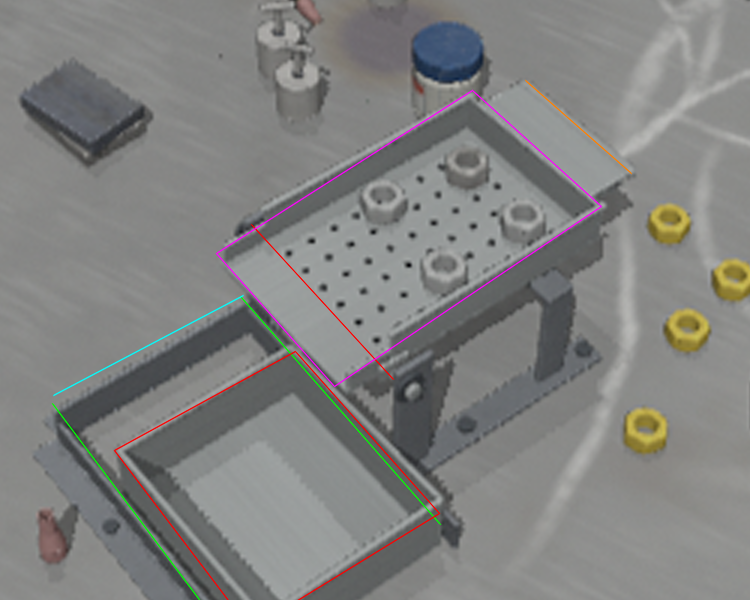

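View pics/ft.png

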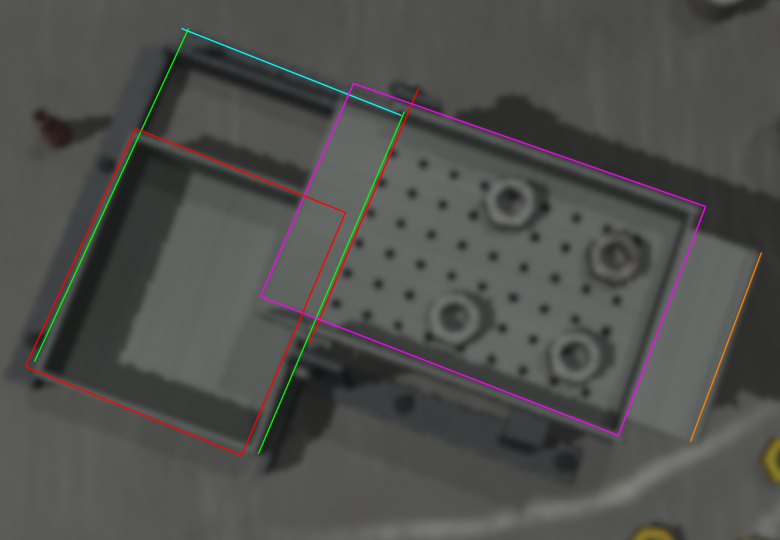

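```bash
cat > d.py <<'E'
from fit import *
p=np.load('p0.npy')
def loc(p,W):
    d=W[:,:2]-p[:2];c,s=np.cos(p[2]),np.sin(p[2])
    return np.c_[d@[c,s],d@[-s,c],W[:,2]]
vv,uu=np.mgrid[0:480,0:640]
for n,c in(('S',S),('T',T)):
    m=c['depth'].ravel()>0
    W=px2w(c,uu.ravel()[m],vv.ravel()[m]); l=loc(p,W)
    # lip
    a=l[(l[:,0]<-.197)&(l[:,0]>-.26)&(abs(l[:,1])<.1)&(l[:,2]>.125)&(l[:,2]<.16)]
    r=cv2.minAreaRect((a[:,:2]*1000).astype(np.float32)); print(n,'lip',len(a),r,a[:,2].mean(), a[:,0].min(),a[:,1].min(),a[:,1].max())
    # lip outer edge line & flange side edges
    a=l[(l[:,0]<.06)&(l[:,0]>-.2)&(abs(l[:,1])<.11)&(l[:,2]>.10)&(l[:,2]<.16)]
    r=cv2.minAreaRect((a[:,:2]*1000).astype(np.float32)); print(n,'tray',len(a),r)
    a=l[(l[:,0]<.3)&(l[:,0]>0.0)&(l[:,1]<.26)&(l[:,1]>-.1)&(l[:,2]>.047)&(l[:,2]<.065)]
    r=cv2.minAreaRect((a[:,:2]*1000).astype(np.float32)); print(n,'pan',len(a),r)
    f=l[(abs(l[:,0]-.09)<.04)&(l[:,1]<.1)&(l[:,1]>.04)&(l[:,2]<.02)]; print('panfloor z',np.median(f[:,2]))
    b=l[(l[:,0]<.3)&(l[:,0]>0.25)&(abs(l[:,1])<.1)]; print('bench z',np.median(b[:,2]))
    f=l[(abs(l[:,0]+.02)<.04)&(abs(l[:,1])<.05)]; print('tray z',np.median(f[:,2]))
E
python3 d.py
```

```text
[0.58633839 0.07122761 1.17990536] 67.60359724026961
[[ 2.9 -0.2 -0.3  0.2]
 [ 2.3  2.8  0.9 -0.4]
 [-0.5 -0.6 -2.5 -2.3]]
S lip 689 ((-215.70237731933594, -1.1627845764160156), (38.66667175292969, 124.25733947753906), 0.9055438041687012) 0.14291749225984438 -0.23594289361063137 -0.06340371135472765 0.061083244770691304
S tray 7305 ((-79.62299346923828, 8.9725341796875), (240.7270050048828, 197.1416015625), 0.02296631596982479)
S pan 1028 ((115.90767669677734, 79.32072448730469), (228.45396423339844, 176.8507080078125), 4.232247829437256)
panfloor z 0.0037536456469620116
bench z 0.00046762640528164034
tray z 0.11091531900969354
T lip 1401 ((-215.1909942626953, 1.3710975646972656), (37.81429672241211, 122.16258239746094), 1.089948058128357) 0.1425594068801525 -0.23512007211076869 -0.05993086331280093 0.06217366934703463
T tray 11280 ((-80.12818145751953, 8.750114440917969), (241.0423583984375, 197.15521240234375), 0.9704372882843018)
T pan 745 ((122.89862060546875, 81.30635070800781), (219.0850830078125, 172.53558349609375), 3.169625997543335)
panfloor z 0.003666482618539524
bench z 0.0006492617126360178
tray z 0.11143293464494675
```

```bash
cat > r2.py <<'E'
from d import *
import sys
o=tf(p,[-.2155,.0003,0]); th=p[2]+np.radians(1.0)
q=np.array([o[0]+.215*np.cos(th),o[1]+.215*np.sin(th),th]); print(q,np.degrees(th)); np.save('p1.npy',q)
for n,c in(('S',S),('T',T)):
    m=c['depth'].ravel()>0
    W=px2w(c,uu.ravel()[m],vv.ravel()[m]); l=loc(q,W)
    # tray wall outer edges, per x bins
    for lo,hi in((-.17,-.13),(-.12,-.08),(-.07,-.03)):
        a=l[(l[:,0]<hi)&(l[:,0]>lo)&(abs(l[:,1])<.085)&(l[:,2]>.118)&(l[:,2]<.16)]; print(n,lo,a[:,1].min().round(4),a[:,1].max().round(4))
    a=l[(abs(l[:,1])<.06)&(l[:,0]>0)&(l[:,2]>.1)]; print('nose',a[:,0].max())
    a=l[(l[:,0]<.172)&(l[:,0]>0.012)&(l[:,1]<.26)&(l[:,1]>-.07)&(l[:,2]>.049)&(l[:,2]<.065)]
    r=cv2.minAreaRect((a[:,:2]*1000).astype(np.float32)); print(n,'pan',len(a),r)
    b=l[(l[:,0]<.2)&(l[:,0]>0.16)&(l[:,1]<.1)&(l[:,1]>-.07)&(l[:,2]<.03)&(l[:,2]>.016)]; print('outer guide x',b[:,0].min(),b[:,0].max())
draw(q,S,'fs2.png',[.093,.08,0],3,(190,150,440,350)); draw(q,T,'ft2.png',[.093,.08,0],3,(170,140,430,320))
E
python3 r2.py | tail -16
```

```text
panfloor z 0.003666482618539524
bench z 0.0006492617126360178
tray z 0.11143293464494675
[0.5823888  0.07227901 1.19735865] 68.60359724026962
S -0.17 -0.0751 0.0762
S -0.12 -0.0746 0.0771
S -0.07 -0.0731 0.0779
nose 0.04032237419129759
S pan 902 ((90.8686294555664, 70.88829040527344), (153.7880859375, 176.015869140625), 1.8732764720916748)
outer guide x 0.16299644300785032 0.18015111827235125
T -0.17 -0.0719 0.0767
T -0.12 -0.0706 0.0778
T -0.07 -0.0692 0.079
nose 0.040988122694138894
T pan 708 ((91.50423431396484, 73.76593780517578), (152.58189392089844, 172.3024139404297), 1.9704312086105347)
outer guide x 0.16178246428282678 0.1811223041030134
```

```bash
python3 -c "
import cv2,numpy as np
a=cv2.imread('pics/fs2.png');b=cv2.imread('pics/ft2.png');cv2.imwrite('pics/c2.png',b)"
```

```text
(no output)
```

View pics/fs2.png

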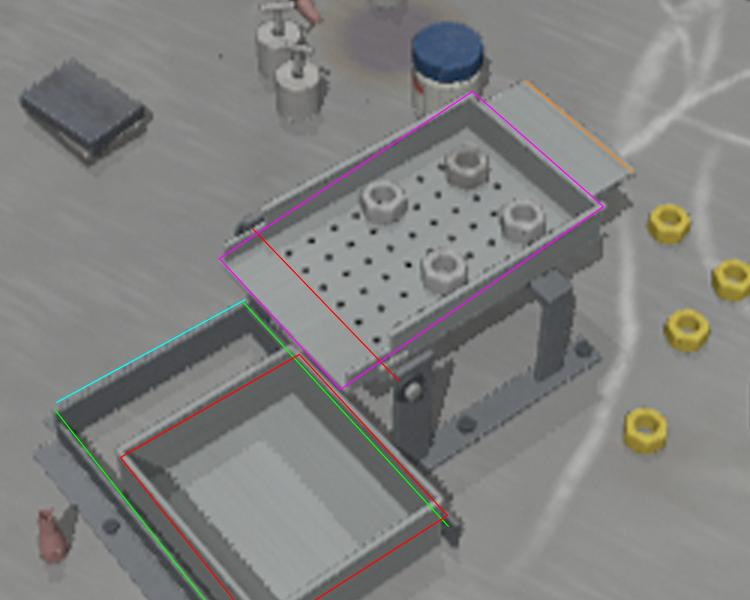

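View pics/ft2.png

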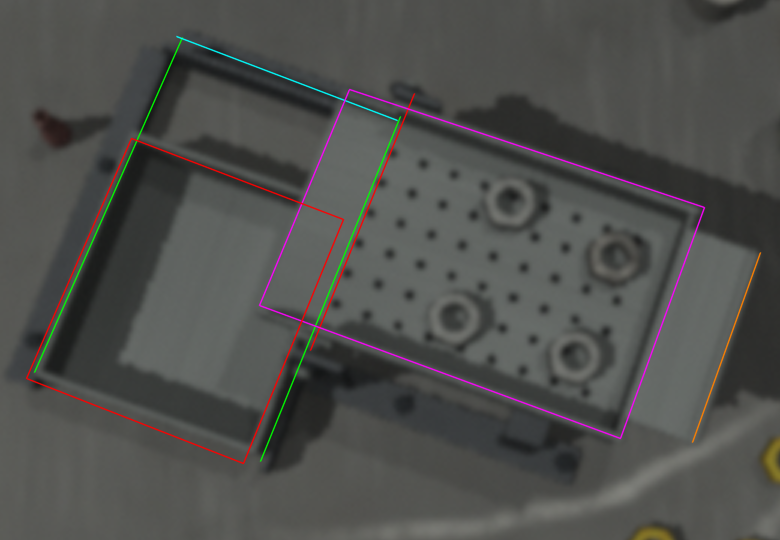

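```bash
sed -i 's/radians(1.0)/radians(2.2)/' r2.py; python3 r2.py | tail -13
python3 - <<'E'
from d import *
q=np.load('p1.npy')
for n,c,nm in(('S',S,'scene'),('T',T,'top')):
    # fit lines of the pan inner/outer guide: top edges
    for t in ['jar_centre','cup_centre','nut_0_centre','pan']:
        for r in models.masks_of(nm,t)[:6]:
            m=r['mask']&(c['depth']>0); v,u=np.nonzero(m)
            if len(v)<10: continue
            l=loc(q,px2w(c,u,v)); print(nm,t,round(r['confidence'],2),r['extent'],(np.percentile(l,[3,50,97],axis=0)*1000).round(0).tolist())
E
```

```text
[0.57817931 0.07387775 1.2183026 ] 69.80359724026962
S -0.17 -0.0761 0.075
S -0.12 -0.0768 0.0745
S -0.07 -0.0766 0.0742
nose 0.04001030970207458
S pan 903 ((92.0079116821289, 64.69572448730469), (154.4987030029297, 176.20608520507812), 1.1646076440811157)
outer guide x 0.16492344415024493 0.17939794804713638
T -0.17 -0.0729 0.0751
T -0.12 -0.0728 0.0752
T -0.07 -0.0726 0.0753
nose 0.04020438265156024
T pan 708 ((92.98185729980469, 67.33082580566406), (152.58189392089844, 172.30242919921875), 0.7704293727874756)
outer guide x 0.16188393228134526 0.17983943608589903
[0.58633839 0.07122761 1.17990536] 67.60359724026961
[[ 2.9 -0.2 -0.3  0.2]
 [ 2.3  2.8  0.9 -0.4]
 [-0.5 -0.6 -2.5 -2.3]]
S lip 689 ((-215.70237731933594, -1.1627845764160156), (38.66667175292969, 124.25733947753906), 0.9055438041687012) 0.14291749225984438 -0.23594289361063137 -0.06340371135472765 0.061083244770691304
S tray 7305 ((-79.62299346923828, 8.9725341796875), (240.7270050048828, 197.1416015625), 0.02296631596982479)
S pan 1028 ((115.90767669677734, 79.32072448730469), (228.45396423339844, 176.8507080078125), 4.
[... 1209 characters left out ...]
50.0, 130.0]]
top jar_centre 0.83 [428.1, 161.8, 467.7, 198.1] [[-291.0, -212.0, 13.0], [-264.0, -180.0, 67.0], [-239.0, -160.0, 71.0]]
top jar_centre 0.5 [170.5, 149.2, 422.2, 303.7] [[-221.0, -87.0, 2.0], [-68.0, 4.0, 111.0], [194.0, 100.0, 145.0]]
top cup_centre 0.41 [180.3, 176.6, 192.0, 188.9] [[223.0, -14.0, 1.0], [228.0, -5.0, 25.0], [242.0, 3.0, 47.0]]
top nut_0_centre 0.63 [370.4, 217.4, 383.5, 233.7] [[-166.0, -43.0, 114.0], [-153.0, -29.0, 127.0], [-139.0, -16.0, 129.0]]
top pan 0.77 [182.4, 183.7, 271.4, 288.9] [[29.0, -14.0, 1.0], [111.0, 76.0, 4.0], [166.0, 148.0, 58.0]]
top pan 0.25 [255.7, 174.3, 422.9, 291.3] [[-224.0, -69.0, 108.0], [-95.0, 0.0, 112.0], [33.0, 73.0, 145.0]]
```

View pics/ft2.png

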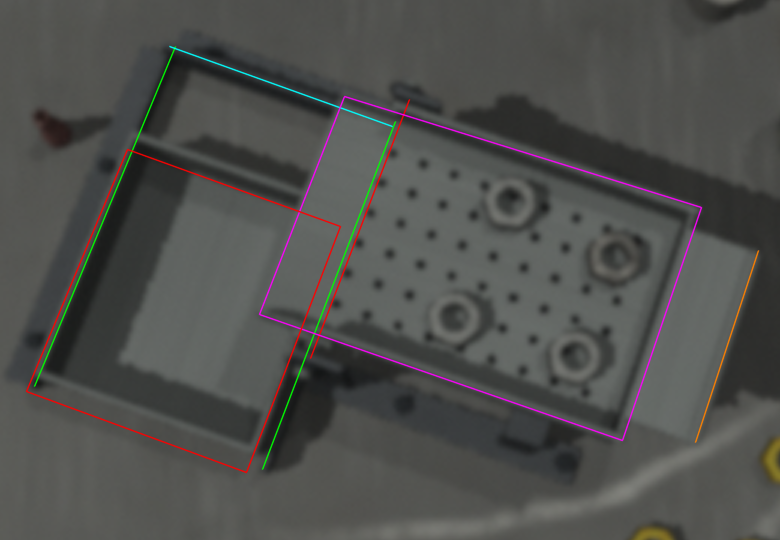

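View pics/fs2.png

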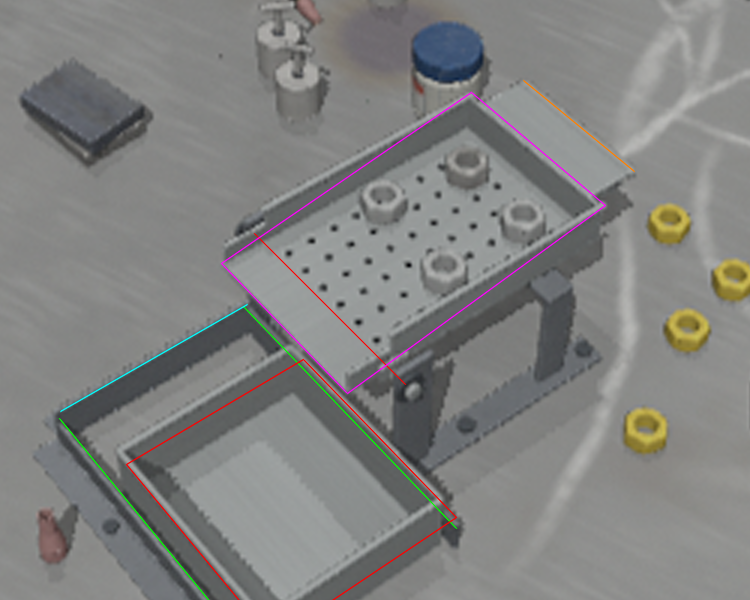

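```bash
cat > sim.py <<'E'
from h import *
from scipy.spatial.transform import Rotation as R
import json,sys,os
P=np.load('p1.npy')
SX=np.array([np.cos(P[2]),np.sin(P[2]),0]);SY=np.array([-SX[1],SX[0],0]);O=np.array([P[0],P[1],0]);SR=np.stack([SX,SY,[0,0,1]],1)
def st(): 
    s=status.read_state()
    with open('log.jsonl','a') as f: f.write(json.dumps({k:np.asarray(v).tolist() for k,v in s.items()})+'\n')
    return s
def run(rows,pos=None,rot=None):
    s=st() if pos is None else None
    p=s['position'] if pos is None else np.array(pos); r=s['tcp_rot'] if rot is None else rot
    for a in rows:
        p=p+r@(np.array(a[:3])*.025); r=r@R.from_rotvec(np.radians(10)*np.array(a[3:6])).as_matrix()
    return p,r
def show(p,r):
    print('w',p.round(4),'stand',((p-O)@SR).round(4)); print('tool axes in stand\n',(SR.T@r).round(3))
def now():
    s=st(); print('t',s['time_s'],'j',s['joint_positions'].round(2),'F',s['force'].round(2),'Fst',(s['force']@SR).round(2),'open',round(float(s['opening']),3)); show(s['position'],s['tcp_rot'])
E
python3 - <<'E'
from sim import *
a=[[1,-1,-.6,0,0,0,1]]*6+[[1,-1,0,0,0,0,1]]*6
p,r=run(a);show(p,r)
b=[[1,-.7,0,0,0,-.9,1]]*5+[[0.2,-1,0,0,0,0,1]]*5
p,r=run(b,p,r);show(p,r)
t=O+SR@[.097,.185,.2]; print(t, (t-p)@r/.025)
E
```

```text
w [ 0.408  -0.1708  0.286 ] stand [-0.2884  0.0753  0.286 ]
tool axes in stand
 [[ 0.704 -0.71  -0.   ]
 [-0.71  -0.704  0.   ]
 [-0.    -0.    -1.   ]]
w [0.3316 0.0416 0.286 ] stand [-0.1154  0.2203  0.286 ]
tool axes in stand
 [[ 1.    -0.004 -0.   ]
 [-0.004 -1.     0.   ]
 [-0.    -0.    -1.   ]]
[0.4380423  0.22878294 0.2       ] [8.5021427  1.37559205 3.44120501]
```

>>> {"op": "send_rows", "data": {"moves": [[1,-1,-0.6,0,0,0,1],[1,-1,-0.6,0,0,0,1],[1,-1,-0.6,0,0,0,1],[1,-1,-0.6,0,0,0,1],[1,-1,-0.6,0,0,0,1],[1,-1,-0.6,0,0,0,1],[1,-1,0,0,0,0,1],[1,-1,0,0,0,0,1],[1,-1,0,0,0,0,1],[1,-1,0,0,0,0,1],[1,-1,0,0,0,0,1],[1,-1,0,0,0,0,1]]}}

```text
time_s: 2.9
position: [0.4083, -0.1697, 0.2863]
tcp_rot: [[0.91, 0.416, 0.001], [0.416, -0.91, -0.0], [0.0, 0.001, -1.0]]
force: [-0.3, -0.1, -0.1]
opening: 0.006
```

```bash
python3 - <<'E'
from sim import *
now()
b=[[1,0,0,0,0,-.9,1]]*5
p,r=run(b);show(p,r)
t=O+SR@[.097,.185,.2]; print(t, (t-p)@r/.025)
E
```

```text
t 2.9 j [-37.11   9.32  99.82   0.    70.82  28.33] F [-0.33 -0.07 -0.07] Fst [-0.18  0.29 -0.07] open 0.006
w [ 0.4083 -0.1697  0.2863] stand [-0.2873  0.0753  0.2863]
tool axes in stand
 [[ 0.704 -0.71  -0.   ]
 [-0.71  -0.704 -0.001]
 [ 0.     0.001 -1.   ]]
w [ 0.4981 -0.0873  0.2863] stand [-0.1789  0.0195  0.2863]
tool axes in stand
 [[ 1.    -0.004 -0.   ]
 [-0.004 -1.    -0.001]
 [-0.     0.001 -1.   ]]
[0.4380423  0.22878294 0.2       ] [11.00664381 -6.66980574  3.44614661]
```

>>> {"op": "send_rows", "data": {"moves": [[1,0,0,0,0,-0.9,1],[1,0,0,0,0,-0.9,1],[1,0,0,0,0,-0.9,1],[1,0,0,0,0,-0.9,1],[1,0,0,0,0,-0.9,1],[1,-1,0,0,0,0,1],[1,-1,0,0,0,0,1],[1,-1,0,0,0,0,1],[1,-1,0,0,0,0,1],[1,-1,0,0,0,0,1],[1,-1,0,0,0,0,1],[1,-0.7,0,0,0,0,1]]}}

```text
time_s: 4.4
position: [0.401, 0.1352, 0.2862]
tcp_rot: [[0.349, 0.937, 0.0], [0.937, -0.349, 0.0], [0.0, 0.0, -1.0]]
force: [-0.4, -0.2, 0.7]
opening: 0.006
```

```bash
python3 - <<'E'
from sim import *
now()
s=st();p,r=s['position'],s['tcp_rot']
t=O+SR@[.097,.185,.03]; print(t, (t-p)@r/.025, p[2])
E
```

```text
t 4.4 j [  3.42   7.58 102.02   0.    70.39  23.84] F [-0.44 -0.18  0.67] Fst [-0.32  0.35  0.67] open 0.006
w [0.401  0.1352 0.2862] stand [-0.0036  0.1875  0.2862]
tool axes in stand
 [[ 1.    -0.004  0.   ]
 [-0.004 -1.    -0.   ]
 [ 0.     0.    -1.   ]]
[0.4380423  0.22878294 0.03      ] [ 4.02516156  0.08236204 10.24978301] 0.2862338086192771
```

>>> {"op": "send_rows", "data": {"moves": [[1,0,0.5,0,0,0,1],[1,0,1,0,0,0,1],[1,0,1,0,0,0,1],[1,0.1,1,0,0,0,1],[0,0,1,0,0,0,1],[0,0,1,0,0,0,1],[0,0,1,0,0,0,1],[0,0,1,0,0,0,1],[0,0,1,0,0,0,1],[0,0,1,0,0,0,1],[0,0,0.8,0,0,0,1],[0,0,0,0,0,0,1]]}}

```text
time_s: 5.9
position: [0.4383, 0.2267, 0.0275]
tcp_rot: [[0.349, 0.937, -0.003], [0.937, -0.349, -0.001], [-0.002, -0.002, -1.0]]
force: [-0.1, 0.3, 0.9]
opening: 0.004
```

```bash
python3 - <<'E'
from sim import *
now()
c=cap('scene','s1.png')
im=c['img'][220:400,180:420,::-1]; cv2.imwrite('pics/s1c.png',cv2.resize(im,None,fx=3,fy=3,interpolation=cv2.INTER_CUBIC))
E
```

```text
t 5.9 j [ 14.35  36.66 108.41   0.    35.11  34.79] F [-0.06  0.27  0.87] Fst [0.24 0.15 0.87] open 0.004
w [0.4383 0.2267 0.0275] stand [0.0952 0.184  0.0275]
tool axes in stand
 [[ 1.    -0.004 -0.002]
 [-0.004 -1.     0.002]
 [-0.002 -0.002 -1.   ]]
```

View pics/s1c.png

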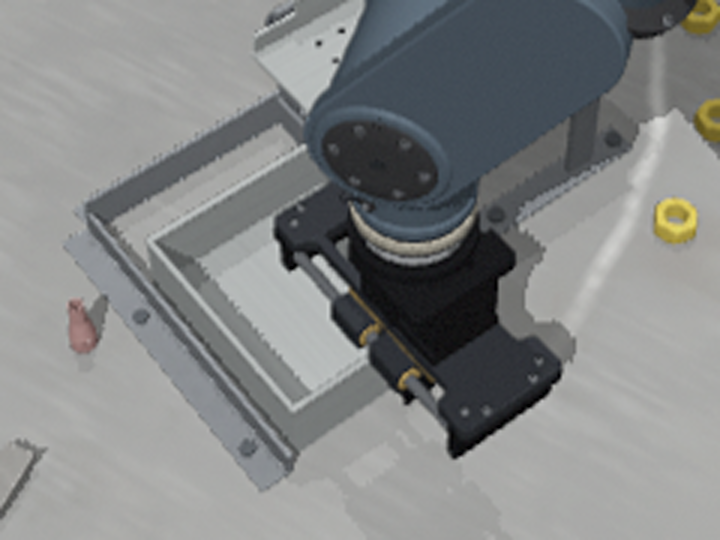

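>>> {"op": "send_rows", "data": {"moves": [[0,0.2,0,0,0,0,1],[0,0.15,0,0,0,0,1],[0,0.12,0,0,0,0,1],[0,0.12,0,0,0,0,1],[0,0.12,0,0,0,0,1],[0,0.12,0,0,0,0,1],[0,0.12,0,0,0,0,1],[0,0.12,0,0,0,0,1]]}}

```text
time_s: 6.95
position: [0.463, 0.2177, 0.0284]
tcp_rot: [[0.35, 0.937, -0.003], [0.937, -0.35, 0.0], [-0.001, -0.003, -1.0]]
force: [-3.0, 1.9, 2.8]
opening: 0.006
```

```bash
python3 - <<'E'
from sim import *
now()
E
```

```text
t 6.95 j [1.2620e+01 3.7280e+01 1.0579e+02 6.0000e-02 3.7090e+01 3.3030e+01] F [-2.97  1.95  2.82] Fst [0.8  3.46 2.82] open 0.006
w [0.463  0.2177 0.0284] stand [0.0952 0.1577 0.0284]
tool axes in stand
 [[ 1.    -0.005 -0.001]
 [-0.005 -1.     0.003]
 [-0.001 -0.003 -1.   ]]
```

>>> {"op": "send_rows", "data": {"moves": [[0,0.15,0,0,0,0,1],[0,0.15,0,0,0,0,1],[0,0.15,0,0,0,0,1],[0,0.15,0,0,0,0,1],[0,0.15,0,0,0,0,1],[0,0.15,0,0,0,0,1],[0,0.15,0,0,0,0,1],[0,0.15,0,0,0,0,1],[0,0.15,0,0,0,0,1],[0,0.1,0,0,0,0,1]]}}

```text
time_s: 8.2
position: [0.4985, 0.2049, 0.0286]
tcp_rot: [[0.349, 0.937, 0.0], [0.937, -0.349, 0.0], [0.0, 0.0, -1.0]]
force: [-2.8, 1.0, 2.2]
opening: -0.0
```

```bash
python3 - <<'E'
from sim import *
now()
for n in('scene','top'):
    c=cap(n,n+'2.png')
    x0,y0=(180,200) if n=='scene' else (150,140)
    im=c['img'][y0:y0+180,x0:x0+240,::-1]; cv2.imwrite(f'pics/{n}2c.png',cv2.resize(im,None,fx=3,fy=3,interpolation=cv2.INTER_CUBIC))
E
```

```text
t 8.2 j [ 10.46  38.41 101.95   0.    39.64  30.89] F [-2.8   1.01  2.15] Fst [-0.02  2.98  2.15] open -0.0
w [0.4985 0.2049 0.0286] stand [0.0954 0.12   0.0286]
tool axes in stand
 [[ 1.    -0.004  0.   ]
 [-0.004 -1.    -0.   ]
 [ 0.     0.    -1.   ]]
```

View pics/scene2c.png

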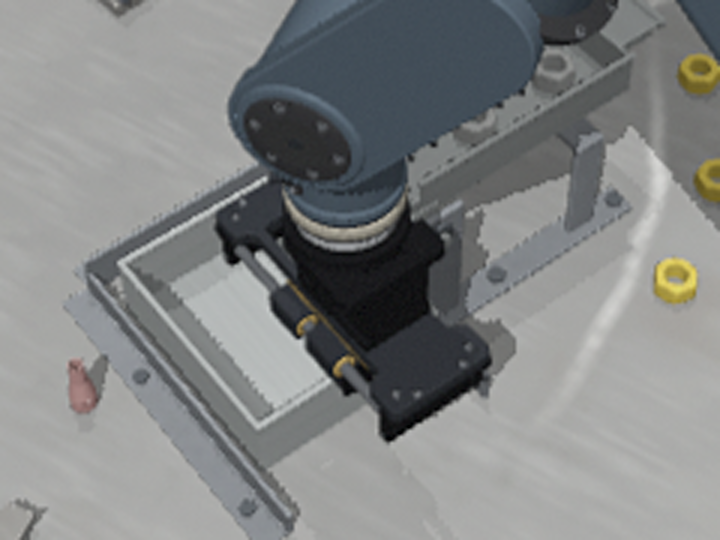

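View pics/top2c.png

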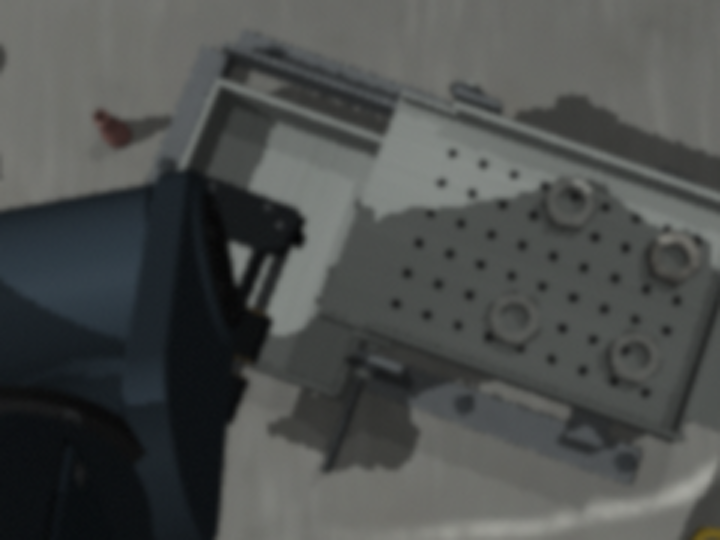

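```bash
cat > pan.py <<'E'
from sim import *
vv,uu=np.mgrid[0:480,0:640]
def pan():
  for n in('scene','top'):
    c=vision.capture(n); m=c['depth'].ravel()>0
    l=(px2w(c,uu.ravel()[m],vv.ravel()[m])-O)@SR
    for nm,lo,hi in(('xm',.03,.06),('xM',.12,.155)):
        a=l[(l[:,0]>lo)&(l[:,0]<hi)&(l[:,1]>-.12)&(l[:,1]<.2)&(l[:,2]<.062)]
        r=a[(a[:,2]>.049)]; 
        if len(r): print(n,nm,'rim y',r[:,1].min().round(4),r[:,1].max().round(4),len(r))
        s=a[(a[:,2]>.025)&(a[:,2]<.042)&(a[:,1]<-.07)]
        if len(s): print('   stop top y',s[:,1].min().round(4),s[:,1].max().round(4), np.median(s[:,2]).round(3))
if __name__=='__main__': pan()
E
python3 pan.py
```

```text
scene xm rim y -0.0604 -0.0535 14
   stop top y -0.0912 -0.0835 0.032
scene xM rim y -0.0597 0.1127 117
   stop top y -0.092 -0.0822 0.032
top xm rim y -0.057 0.1147 55
   stop top y -0.0877 -0.0827 0.035
top xM rim y -0.057 -0.052 46
   stop top y -0.0868 -0.0821 0.035
```

>>> {"op": "send_rows", "data": {"moves": [[0,0.14,0,0,0,0,1],[0,0.14,0,0,0,0,1],[0,0.14,0,0,0,0,1],[0,0.14,0,0,0,0,1],[0,0.12,0,0,0,0,1],[0,0.08,0,0,0,0,1],[0,0.06,0,0,0,0,1]]}}

```text
time_s: 9.28
position: [0.5175, 0.1978, 0.0286]
tcp_rot: [[0.349, 0.937, -0.0], [0.937, -0.349, 0.0], [-0.0, -0.0, -1.0]]
force: [-2.9, 1.0, 2.6]
opening: 0.007
```

```bash
python3 - <<'E'
from sim import *
now()
E
python3 pan.py
```

```text
t 9.275 j [9.360e+00 3.910e+01 9.973e+01 1.000e-02 4.117e+01 2.979e+01] F [-2.91  1.04  2.56] Fst [-0.03  3.09  2.56] open 0.007
w [0.5175 0.1978 0.0286] stand [0.0953 0.0998 0.0286]
tool axes in stand
 [[ 1.    -0.004 -0.   ]
 [-0.004 -1.     0.   ]
 [-0.    -0.    -1.   ]]
scene xm rim y -0.0804 -0.0764 5
scene xM rim y -0.0809 0.0925 112
   stop top y -0.08 -0.0732 0.032
top xm rim y -0.0769 0.095 56
   stop top y -0.0871 -0.0731 0.035
top xM rim y -0.0772 -0.0723 47
   stop top y -0.0871 -0.0726 0.035
```

Still about 5 mm to go, so I'll push slowly until the force rises.

>>> {"op": "send_rows", "data": {"moves": [[0,0.05,0,0,0,0,1],[0,0.05,0,0,0,0,1],[0,0.04,0,0,0,0,1],[0,0.04,0,0,0,0,1]]}}

```text
time_s: 9.88
position: [0.5217, 0.1962, 0.0285]
tcp_rot: [[0.349, 0.937, -0.0], [0.937, -0.349, 0.0], [-0.0, -0.0, -1.0]]
force: [-3.8, 1.2, 2.2]
opening: 0.006
```

>>> {"op": "send_rows", "data": {"moves": [[0,0.03,0,0,0,0,1],[0,0.03,0,0,0,0,1]]}}

```text
time_s: 10.12
position: [0.5231, 0.1957, 0.0286]
tcp_rot: [[0.349, 0.937, -0.0], [0.937, -0.349, 0.0], [0.0, -0.0, -1.0]]
force: [-2.3, 1.2, 2.9]
opening: 0.005
```

>>> {"op": "send_rows", "data": {"moves": [[0,0.03,0,0,0,0,1],[0,0.03,0,0,0,0,1]]}}

```text
time_s: 10.38
position: [0.5233, 0.1955, 0.0285]
tcp_rot: [[0.349, 0.937, -0.002], [0.937, -0.349, 0.0], [-0.0, -0.002, -1.0]]
force: [-6.0, 3.0, 4.4]
opening: 0.003
```

>>> {"op": "send_rows", "data": {"moves": [[0,0.03,0,0,0,0,1],[0,0.03,0,0,0,0,1]]}}

```text
time_s: 10.62
position: [0.5233, 0.1952, 0.0284]
tcp_rot: [[0.35, 0.937, -0.005], [0.937, -0.35, 0.0], [-0.001, -0.005, -1.0]]
force: [-7.3, 4.7, 6.6]
opening: 0.008
```

>>> {"op": "send_rows", "data": {"moves": [[0,0.04,0,0,0,0,1],[0,0.04,0,0,0,0,1]]}}

```text
time_s: 10.88
position: [0.5237, 0.1947, 0.0285]
tcp_rot: [[0.349, 0.937, -0.008], [0.937, -0.349, 0.0], [-0.002, -0.007, -1.0]]
force: [-8.8, 3.5, 12.1]
opening: 0.007
```

```bash
python3 - <<'E'
from sim import *
now()
E
python3 pan.py
```

```text
t 10.875 j [ 8.87 39.44 98.7   0.14 42.29 29.22] F [-8.83  3.47 12.13] Fst [ 0.2   9.49 12.13] open 0.007
w [0.5237 0.1947 0.0285] stand [0.0945 0.0929 0.0285]
tool axes in stand
 [[ 1.    -0.004 -0.002]
 [-0.004 -1.     0.007]
 [-0.002 -0.007 -1.   ]]
scene xM rim y -0.0866 0.0868 111
   stop top y -0.0861 -0.0784 0.034
top xm rim y -0.083 0.0887 56
   stop top y -0.0799 -0.0788 0.034
top xM rim y -0.084 -0.0784 47
   stop top y -0.0804 -0.0791 0.034
```

>>> {"op": "send_rows", "data": {"moves": [[0,-0.3,0,0,0,0,1],[0,-0.6,0,0,0,0,1],[0,-1,0,0,0,0,1],[0,-0.5,-0.5,0,0,0,1],[0,0,-1,0,0,0,1],[0,0,-1,0,0,0,1],[0,0,-1,0,0,0,1],[0,0,-1,0,0,0,1],[0,0,-1,0,0,0,1],[0,0,-1,0,0,0,1]]}}

```text
time_s: 12.22
position: [0.4717, 0.215, 0.1928]
tcp_rot: [[0.349, 0.937, 0.002], [0.937, -0.349, 0.0], [0.001, 0.002, -1.0]]
force: [-0.9, 0.3, -0.1]
opening: 0.004
```

```bash
python3 - <<'E'
from sim import *
now()
from scipy.optimize import least_squares
D=[json.loads(x) for x in open('log.jsonl')]
J=np.array([d['joint_positions'] for d in D]);X=np.array([d['position'] for d in D])
# planar: r (in plane), lateral, z
a=np.radians(J[:,0]); r=X[:,0]*np.cos(a)+X[:,1]*np.sin(a); lat=-X[:,0]*np.sin(a)+X[:,1]*np.cos(a)
print(lat.round(4))
b=np.radians(J[:,1]);c=b+np.radians(J[:,2])
def f(q):
    r0,h,l2,l3,e=q  # h includes tool length down
    return np.r_[r0+l2*np.sin(b)+l3*np.sin(c)+e*np.cos(c)-r, h+l2*np.cos(b)+l3*np.cos(c)-e*np.sin(c)-X[:,2]]
s=least_squares(f,[0,.1,.4,.4,0]);print(s.x,abs(s.fun).max())
s=least_squares(lambda q:f([0,*q,0]),[.1,.4,.4]);print(s.x,abs(s.fun).max())
print(J.round(1)[-1])
E
```

```text
t 12.225 j [ 1.215e+01  2.224e+01  9.757e+01 -2.000e-02  6.007e+01  3.258e+01] F [-0.93  0.31 -0.12] Fst [-0.03  0.98 -0.12] open 0.004
w [0.4717 0.215  0.1928] stand [0.0957 0.1487 0.1928]
tool axes in stand
 [[ 1.    -0.004  0.001]
 [-0.004 -1.    -0.002]
 [ 0.001  0.002 -1.   ]]
[0.111  0.111  0.111  0.111  0.111  0.111  0.1112 0.111  0.111  0.1116
 0.1109]
[-2.98125896e-04 -5.58730098e-02  5.87601645e-01  3.92759233e-01
  1.15301818e-01] 0.0017779727210781582
[-0.05394496  0.46961088  0.37356487] 0.033050478986952125
[12.2 22.2 97.6 -0.  60.1 32.6]
```

>>> {"op": "send_rows", "data": {"moves": [[-1,0.27,-0.8,0,0,0,1],[-1,0.27,-0.8,0,0,0,1],[-1,0.27,-0.8,0,0,0,1],[-1,0.27,-0.8,0,0,0,1],[-1,0.27,-0.8,0,0,0,1],[-1,0.27,-0.8,0,0,0,1],[-1,0.27,-0.8,0,0,0,1],[-1,0.27,-0.8,0,0,0,1],[-1,0.27,-0.8,0,0,0,1],[-1,0.27,-0.8,0,0,0,1],[-1,0.27,-0.4,0,0,0,1],[-1,0.27,0,0,0,0,1]]}}

```text
time_s: 13.72
position: [0.4428, -0.0954, 0.4029]
tcp_rot: [[0.349, 0.937, 0.004], [0.937, -0.349, -0.002], [-0.001, 0.004, -1.0]]
force: [-0.0, 0.8, -0.5]
opening: 0.004
```

```bash
python3 - <<'E'
from sim import *
now()
E
```

```text
t 13.725 j [-2.633e+01  4.830e+00  8.682e+01 -2.000e-02  8.810e+01 -5.900e+00] F [-0.02  0.82 -0.47] Fst [ 0.76  0.3  -0.47] open 0.004
w [ 0.4428 -0.0954  0.4029] stand [-0.2056  0.0686  0.4029]
tool axes in stand
 [[ 1.    -0.004 -0.001]
 [-0.004 -1.    -0.004]
 [-0.001  0.004 -1.   ]]
```

>>> {"op": "send_rows", "data": {"moves": [[-1,0.27,0,0,0,0,1],[-1,0.27,0,0,0,0,1],[-1,0.27,0,0,0,0,1],[-1,0.27,0,0,0,0,1],[-1,0.27,0,0,0,0,1],[-1,0.27,0,0,0,0,1],[-1,0.27,0,0,0,0,1],[-1,0.27,0,0,0.5,0,1],[0,0,0,0,0.7,0,1],[0,0,0,0,0.7,0,1],[0,0,0,0,0.7,0,1]]}}

```text
time_s: 15.1
position: [0.4234, -0.3009, 0.4021]
tcp_rot: [[0.313, 0.937, 0.155], [0.842, -0.349, 0.412], [0.44, 0.002, -0.898]]
force: [-0.0, 0.6, 0.0]
opening: 0.004
```

```bash
python3 - <<'E'
from sim import *
now()
E
```

```text
t 15.1 j [-60.79  17.63  75.36  20.27 103.67 -38.45] F [-0.04  0.63  0.04] Fst [0.58 0.26 0.04] open 0.004
w [ 0.4234 -0.3009  0.4021] stand [-0.4051  0.0159  0.4021]
tool axes in stand
 [[ 0.898 -0.004  0.44 ]
 [-0.003 -1.    -0.004]
 [ 0.44   0.002 -0.898]]
```

```bash
cat > kin.py <<'E'
from sim import *
from scipy.optimize import least_squares
D=[json.loads(x) for x in open('log.jsonl')]
J=np.radians([d['joint_positions'] for d in D]);X=np.array([d['position'] for d in D]);RR=np.array([d['tcp_rot'] for d in D])
Ry=lambda a:R.from_euler('y',a).as_matrix()
Rz=lambda a:R.from_euler('z',a).as_matrix()
def fk(j,q):
    h,l2,e,l3,d1,d2,l6,x6=q
    A=Rz(j[0]);p=np.array([0,0,h])
    A=A@Ry(j[1]); p=p+A@[0,d1,l2]
    A=A@Ry(j[2]); p=p+A@[e,0,l3]
    A=A@Rz(j[3]); 
    p=p+A@[0,d2,0]
    A=A@Ry(j[4]); p=p+A@[x6,0,l6]
    A=A@Rz(j[5]+K)
    return p,A
K=0
K=np.pi/2 if np.linalg.norm(fk(J[0],[0]*8)[1]@Rz(np.pi/2)-RR[0])<.5 else -np.pi/2
def fit():
    f=lambda q:np.r_[np.concatenate([fk(j,q)[0]-x for j,x in zip(J,X)]),1e-3*(q-q0)]
    q0=np.array([.2,.45,.0,.4,.05,.06,.2,0]);return least_squares(f,q0)
if __name__=='__main__':
    print('rot err',[round(float(np.abs(fk(j,[0]*8)[1]-r).max()),4) for j,r in zip(J,RR)],K)
    s=fit();print(s.x.round(4),np.abs(s.fun).max()); np.save('q.npy',s.x)
E
python3 kin.py
```

```text
rot err [0.0, 0.0, 0.0, 0.0, 0.0, 0.0, 0.0, 0.0, 0.0, 0.0, 0.0, 0.0, 0.0] 1.5707963267948966
[ 0.2742  0.588   0.1141  0.3917  0.111   0.      0.332  -0.    ] 0.0001379982046070473
```

```bash
cat > ik.py <<'E'
from kin import *
q=np.load('q.npy')
lo=np.radians([-176.69,-43.24,12.49,-82,0,-163.58]);hi=np.radians([176.69,126.21,139.97,262,151.66,163.58])
def ik(p,Rt,j0):
    f=lambda j:(lambda a:np.r_[(a[0]-p)*5,(a[1]-Rt).ravel()])(fk(j,q))
    s=least_squares(f,np.clip(j0,lo+1e-4,hi-1e-4),bounds=(lo,hi)); return s.x,np.abs(s.fun).max()
def pose(x,y,z,pitch,yaw=0):
    # tool z = stand +x pitched down by pitch deg, yawed about z; tool y=-stand y at yaw 0
    a=np.radians(pitch)
    zt=np.array([np.cos(a),0,-np.sin(a)]);yt=np.array([0,-1,0]);xt=np.cross(yt,zt)
    return O+SR@[x,y,z], SR@Rz(np.radians(yaw))@np.stack([xt,yt,zt],1)
def rotp(P0,R0,th):
    H=O+np.array([0,0,.105]);A=R.from_rotvec(SY*th).as_matrix(); return H+A@(P0-H),A@R0
def wc(j): 
    p,A=fk(j,q); return p-A[:,2]*q[6]
if __name__=='__main__':
    j=J[-1]
    for yaw in (0,-20,-40):
      for ph in(0,10,20,30):
        p,r=pose(-.212,0,.116-.018*np.sin(np.radians(ph)),ph,yaw); jj=j
        for th in (0,20,40):
            P,Q=rotp(p,r,np.radians(th)); jj,e=ik(P,Q,jj); w=wc(jj); print(yaw,ph,th,np.degrees(jj).round(0),round(e,4),'wc',((w-O)@SR).round(2),w.round(2))
E
python3 ik.py
```

```text
0 0 0 [-59.  65.  93.  53. 104. -72.] 0.0 wc [-0.54  0.    0.12] [ 0.39 -0.44  0.12]
0 0 20 [-56.  46.  98.  50.  93. -62.] 0.0 wc [-0.51  0.    0.3 ] [ 0.4 -0.4  0.3]
0 0 40 [-47.  29.  99.  43.  84. -45.] 0.0 wc [-0.41 -0.    0.46] [ 0.44 -0.31  0.46]
0 10 0 [-59.  59.  95.  51.  96. -70.] 0.0 wc [-0.54  0.    0.17] [ 0.39 -0.43  0.17]
0 10 20 [-54.  40.  99.  46.  86. -57.] 0.0 wc [-0.48  0.    0.35] [ 0.41 -0.38  0.35]
0 10 40 [-43.  25.  98.  37.  79. -38.] 0.0 wc [-0.37  0.    0.5 ] [ 0.45 -0.27  0.5 ]
0 20 0 [-58.  54.  97.  48.  89. -67.] 0.0 wc [-0.52  0.    0.22] [ 0.4  -0.42  0.22]
0 20 20 [-51.  35. 100.  42.  80. -52.] 0.0 wc [-0.45  0.    0.4 ] [ 0.42 -0.35  0.4 ]
0 20 40 [-39.  22.  97.  30.  74. -30.] 0.0 wc [-0.33  0.    0.53] [ 0.47 -0.23  0.53]
0 30 0 [-56.  48.  99.  46.  81. -64.] 0.0 wc [-0.5   0.    0.27] [ 0.41 -0.39  0.27]
0 30 20 [-48.  31. 100.  36.  74. -46.] 0.0 wc [-0.41  0.    0.43] [ 0.44 -0.31  0.43]
0 30 40 [-33.  20.  96.  21.  70. -21.] 0.0 wc [-0.27  0.    0.55] [ 0.48 -0.18  0.55]
-20 0 0 [-66.  66. 108.  64.  93. -84.] 0.0 wc [-0.52  0.11  0.12]
[... 1373 characters left out ...]
 [-64.  39. 132.  86.  65. -94.] 0.0 wc [-0.41  0.21  0.32] [ 0.24 -0.24  0.32]
-40 10 40 [-49.  16. 130.  84.  46. -76.] 0.0 wc [-0.31  0.21  0.45] [ 0.27 -0.15  0.45]
-40 20 0 [-68.  55. 128.  84.  70. -93.] 0.0 wc [-0.45  0.2   0.22] [ 0.23 -0.28  0.22]
-40 20 20 [-59.  31. 131.  85.  55. -83.] 0.0 wc [-0.38  0.2   0.37] [ 0.26 -0.22  0.37]
-40 20 40 [-41.  11. 126.  73.  33. -57.] 0.0 wc [-0.27  0.2   0.49] [ 0.3  -0.11  0.49]
-40 30 0 [-64.  47. 128.  83.  60. -84.] 0.0 wc [-0.43  0.18  0.27] [ 0.26 -0.27  0.27]
-40 30 20 [-53.  24. 128.  80.  44. -68.] 0.0 wc [-0.35  0.18  0.41] [ 0.28 -0.19  0.41]
-40 30 40 [-32.   9. 122.  47.  24. -24.] 0.0 wc [-0.22  0.18  0.51] [ 0.33 -0.07  0.51]
```

>>> {"op": "send_rows", "data": {"moves": [[0,0,0,0,0.7,0,1],[0,0,0,0,0.9,0,1],[0,0,0,0,0.9,0,1],[0,0,0,0,0.9,0,1],[0,0,0,0,0.9,0,1],[-1,0,0.8,0,0,0,1],[-1,0.1,0.8,0,0,0,1],[-1,0.1,0.8,0,0,0,1],[-1,0.1,0.8,0,0,0,1],[-1,0.1,0.8,0,0,0,1],[-1,0.1,0.8,0,0,0,1],[0,0,0,0,0,0,1]]}}

```text
time_s: 16.6
position: [0.4553, -0.2493, 0.2172]
tcp_rot: [[0.127, 0.937, 0.324], [0.333, -0.348, 0.876], [0.934, -0.003, -0.357]]
force: [0.0, 0.3, 1.1]
opening: 0.009
```

```bash
python3 - <<'E'
from sim import *
now()
s=st();p,r=s['position'],s['tcp_rot']
z=SR.T@r[:,2];print('pitch',np.degrees(np.arcsin(-z[2])))
for g in([-.31,0,.104],[-.208,0,.104]):
    t=O+SR@g; print((t-p)@r/.025)
c=cap('scene','s3.png')
E
```

```text
t 16.6 j [-67.18  45.76  86.77  41.42 105.16 -58.36] F [0.   0.33 1.07] Fst [0.31 0.11 1.07] open 0.009
w [ 0.4553 -0.2493  0.2172] stand [-0.3458  0.0037  0.2172]
tool axes in stand
 [[ 0.357 -0.003  0.934]
 [-0.004 -1.    -0.002]
 [ 0.934 -0.003 -0.357]]
pitch 20.89022605610509
[-3.72104259  0.15824031  2.95198663]
[-2.2662349   0.14627723  6.76378299]
```

View pics/s3.png

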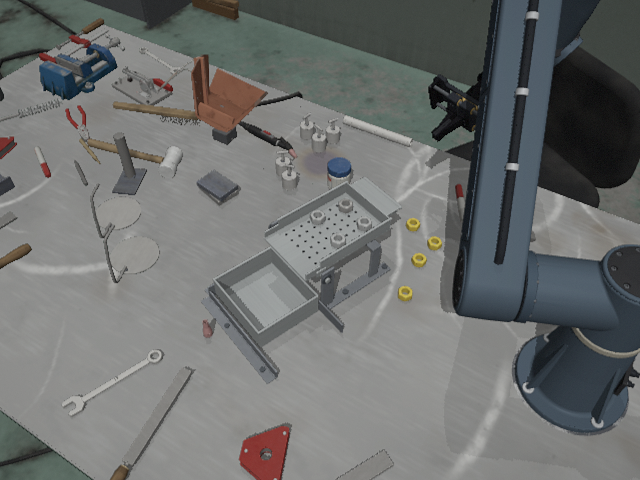

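>>> {"op": "send_rows", "data": {"moves": [[-0.9,0.04,0.7,0,0,0,1],[-0.9,0.04,0.7,0,0,0,1],[-0.9,0.04,0.7,0,0,0,1],[-0.9,0.04,0.7,0,0,0,1],[-0.1,0,0.1,0,0,0,1],[0.2,0,0.5,0,0,0,1],[0.2,0,0.5,0,0,0,1],[0,0,0,0,0,0,1]]}}

```text
time_s: 17.65
position: [0.4809, -0.1929, 0.1071]
tcp_rot: [[0.124, 0.938, 0.325], [0.336, -0.348, 0.875], [0.934, 0.0, -0.358]]
force: [0.3, -0.2, -0.2]
opening: 0.006
```

```bash
python3 - <<'E'
from sim import *
now()
s=st();p,r=s['position'],s['tcp_rot']
for g in([-.208,0,.104],):
    t=O+SR@g; print((t-p)@r/.025)
for n in('scene','top'):
    c=cap(n,n+'4.png'); 
    x0,y0=(300,90) if n=='scene' else (320,160)
    im=c['img'][y0:y0+180,x0:x0+240,::-1]; cv2.imwrite(f'pics/{n}4c.png',cv2.resize(im,None,fx=3,fy=3,interpolation=cv2.INTER_CUBIC))
E
```

```text
t 17.65 j [-62.81  54.52  91.87  43.6   92.9  -65.88] F [ 0.3  -0.16 -0.16] Fst [-0.05 -0.34 -0.16] open 0.006
w [ 0.4809 -0.1929  0.1071] stand [-0.284  -0.0008  0.1071]
tool axes in stand
 [[ 0.358 -0.002  0.934]
 [-0.001 -1.    -0.002]
 [ 0.934  0.    -0.358]]
[ 0.97152906 -0.04016255  2.88303271]
```

View pics/scene4c.png

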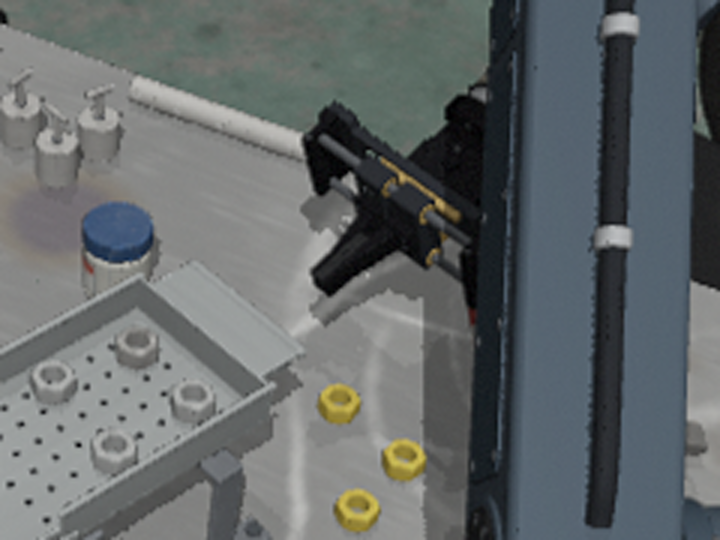

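View pics/top4c.png

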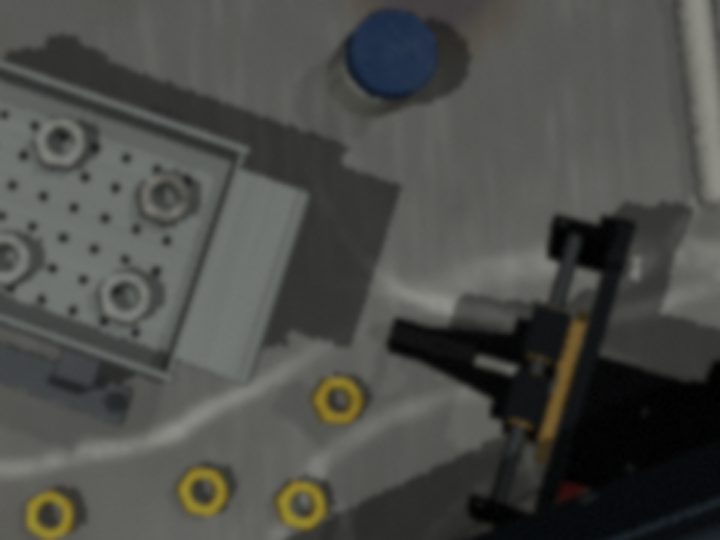

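>>> {"op": "send_rows", "data": {"moves": [[0.1,0,0.4,0,0,0,1],[0.15,0,0.5,0,0,0,1],[0.15,0,0.5,0,0,0,1],[0.15,0,0.5,0,0,0,1],[0.2,0,0.4,0,0,0,1],[0.1,0,0.4,0,0,0,1],[0.1,0,0.2,0,0,0,1],[0,0,0,0,0,0,1]]}}

```text
time_s: 18.75
position: [0.5074, -0.1225, 0.1023]
tcp_rot: [[0.125, 0.937, 0.325], [0.336, -0.349, 0.875], [0.934, -0.0, -0.358]]
force: [0.5, 0.5, -0.5]
opening: 0.005
```

```bash
python3 - <<'E'
from sim import *
now()
for n in('scene','top'):
    c=cap(n,n+'5.png'); 
    x0,y0=(300,90) if n=='scene' else (320,160)
    im=c['img'][y0:y0+180,x0:x0+240,::-1]; cv2.imwrite(f'pics/{n}5c.png',cv2.resize(im,None,fx=3,fy=3,interpolation=cv2.INTER_CUBIC))
E
```

```text
t 18.75 j [-57.1   54.02  97.31  48.53  87.32 -67.35] F [ 0.48  0.54 -0.46] Fst [ 0.68 -0.26 -0.46] open 0.005
w [ 0.5074 -0.1225  0.1023] stand [-0.2088 -0.0014  0.1023]
tool axes in stand
 [[ 0.358 -0.004  0.934]
 [-0.001 -1.    -0.003]
 [ 0.934 -0.    -0.358]]
```

View pics/top5c.png

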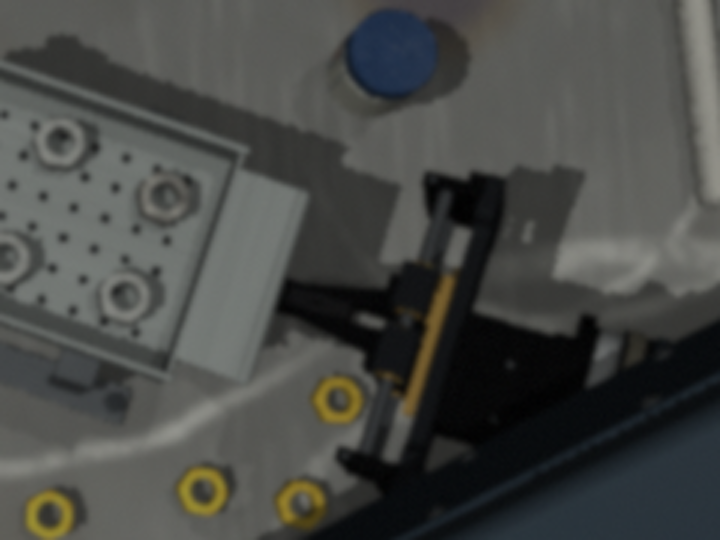

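>>> {"op": "send_rows", "data": {"moves": [[0.12,0,-0.05,0,0,0,1],[0.12,0,-0.05,0,0,0,1],[0.08,0,-0.03,0,0,0,1],[0.08,0,-0.03,0,0,0,1]]}}

```text
time_s: 19.35
position: [0.5073, -0.1231, 0.1132]
tcp_rot: [[0.125, 0.937, 0.326], [0.336, -0.349, 0.875], [0.934, 0.0, -0.358]]
force: [-0.3, -0.6, -0.1]
opening: 0.006
```

>>> {"op": "send_rows", "data": {"moves": [[0.06,0,-0.02,0,0,0,1],[0.06,0,-0.02,0,0,0,1]]}}

```text
time_s: 19.6
position: [0.5072, -0.1232, 0.1149]
tcp_rot: [[0.126, 0.937, 0.325], [0.338, -0.349, 0.874], [0.932, -0.0, -0.361]]
force: [1.1, 1.4, -5.7]
opening: 0.004
```

>>> {"op": "send_rows", "data": {"moves": [[0.06,0,-0.02,0,0,0,1],[0.06,0,-0.02,0,0,0,1]]}}

```text
time_s: 19.85
position: [0.5073, -0.1228, 0.1189]
tcp_rot: [[0.126, 0.937, 0.326], [0.336, -0.349, 0.875], [0.933, -0.0, -0.359]]
force: [0.2, 1.2, -6.0]
opening: 0.009
```

```bash
cat > arc.py <<'E'
from ik import *
def arc(d):
    s=st();p,r=s['position'],s['tcp_rot']
    P1,R1=rotp(p,r,np.radians(d)); print('row for',d,((P1-p)@r/.025).round(3),-d/10)
E
python3 -c "
from arc import *
now();arc(1);arc(2)"
```

```text
t 19.85 j [-57.12  52.28  97.5   48.47  88.31 -66.16] F [ 0.23  1.24 -6.04] Fst [ 1.24  0.21 -6.04] open 0.009
w [ 0.5073 -0.1228  0.1189] stand [-0.209  -0.0014  0.1189]
tool axes in stand
 [[ 0.359 -0.004  0.933]
 [-0.002 -1.    -0.004]
 [ 0.933 -0.    -0.359]]
row for 1 [ 0.14  -0.    -0.042] -0.1
row for 2 [ 0.281 -0.    -0.082] -0.2
```

>>> {"op": "send_rows", "data": {"moves": [[0.14,0,-0.042,0,-0.1,0,1],[0.21,0,-0.06,0,-0.15,0,1],[0.281,0,-0.082,0,-0.2,0,1],[0.281,0,-0.082,0,-0.2,0,1],[0.281,0,-0.082,0,-0.2,0,1],[0.281,0,-0.082,0,-0.2,0,1],[0.281,0,-0.082,0,-0.2,0,1]]}}

```text
time_s: 20.72
position: [0.5101, -0.1151, 0.1649]
tcp_rot: [[0.193, 0.937, 0.291], [0.519, -0.349, 0.78], [0.833, 0.0, -0.554]]
force: [-0.2, -0.9, -5.8]
opening: 0.004
```

```bash
python3 - <<'E'
from arc import *
now();arc(2)
c=cap('scene','s6.png'); im=c['img'][100:280,180:420,::-1]; cv2.imwrite('pics/s6c.png',cv2.resize(im,None,fx=3,fy=3,interpolation=cv2.INTER_CUBIC))
E
```

```text
t 20.725 j [-53.61  40.43  99.44  44.65  82.55 -57.05] F [-0.22 -0.94 -5.78] Fst [-0.96 -0.12 -5.78] open 0.004
w [ 0.5101 -0.1151  0.1649] stand [-0.2009 -0.0013  0.1649]
tool axes in stand
 [[ 0.554 -0.004  0.833]
 [-0.002 -1.    -0.003]
 [ 0.833  0.    -0.554]]
row for 2 [ 0.281 -0.    -0.081] -0.2
```

View pics/s6c.png

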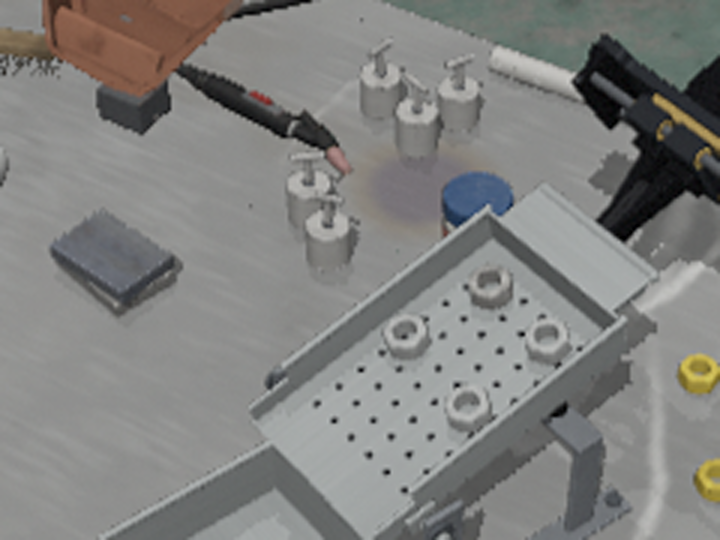

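>>> {"op": "send_rows", "data": {"moves": [[0.14,0,-0.041,0,-0.1,0,1],[0.14,0,-0.041,0,-0.1,0,1],[0.14,0,-0.041,0,-0.1,0,1],[0.14,0,-0.041,0,-0.1,0,1],[0.14,0,-0.041,0,-0.1,0,1],[0.14,0,-0.041,0,-0.1,0,1]]}}

```text
time_s: 21.52
position: [0.5126, -0.1083, 0.1851]
tcp_rot: [[0.222, 0.937, 0.269], [0.597, -0.349, 0.722], [0.771, -0.0, -0.637]]
force: [-0.4, -2.0, -4.0]
opening: 0.006
```

```bash
cat > look.py <<'E'
from arc import *
import sys
n=sys.argv[1]
now();arc(1)
c=cap('scene',f's{n}.png'); im=c['img'][140:320,180:420,::-1]; cv2.imwrite(f'pics/s{n}c.png',cv2.resize(im,None,fx=3,fy=3,interpolation=cv2.INTER_CUBIC))
E
python3 look.py 7
```

```text
t 21.525 j [-51.12  35.33  99.6   42.28  80.15 -51.82] F [-0.37 -1.97 -4.02] Fst [-1.98 -0.33 -4.02] open 0.006
w [ 0.5126 -0.1083  0.1851] stand [-0.1937 -0.0014  0.1851]
tool axes in stand
 [[ 0.637 -0.004  0.771]
 [-0.003 -1.    -0.003]
 [ 0.771 -0.    -0.637]]
row for 1 [ 0.14  -0.    -0.042] -0.1
```

View pics/s7c.png

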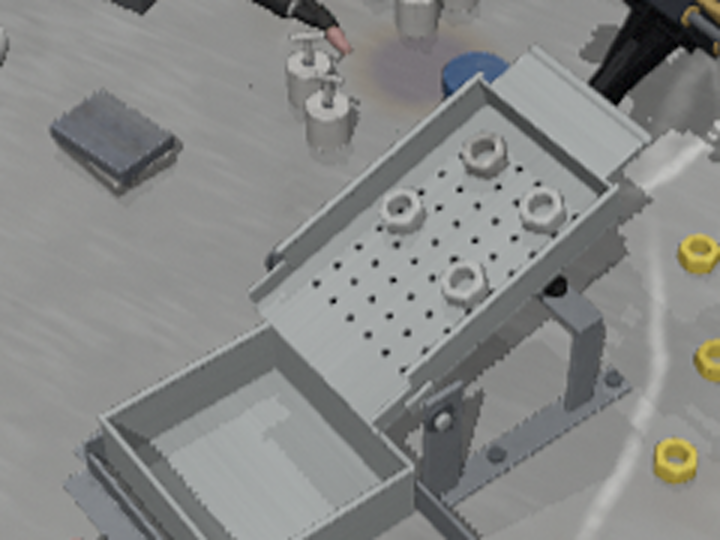

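>>> {"op": "send_rows", "data": {"moves": [[0.14,0,-0.042,0,-0.1,0,1],[0.14,0,-0.042,0,-0.1,0,1],[0.14,0,-0.042,0,-0.1,0,1],[0,0,0,0,0,0,1],[0,0,0,0,0,0,1]]}}

```text
time_s: 22.2
position: [0.5141, -0.1042, 0.1949]
tcp_rot: [[0.236, 0.937, 0.257], [0.633, -0.349, 0.691], [0.737, -0.0, -0.676]]
force: [-2.6, -2.2, -2.6]
opening: 0.0
```

```bash
python3 look.py 8
```

```text
t 22.2 j [-49.67  32.93  99.5   40.93  79.05 -49.01] F [-2.55 -2.23 -2.63] Fst [-2.97  1.63 -2.63] open 0.0
w [ 0.5141 -0.1042  0.1949] stand [-0.1892 -0.0014  0.1949]
tool axes in stand
 [[ 0.676 -0.004  0.737]
 [-0.003 -1.    -0.003]
 [ 0.737 -0.    -0.676]]
row for 1 [ 0.14  -0.    -0.042] -0.1
```

View pics/s8c.png

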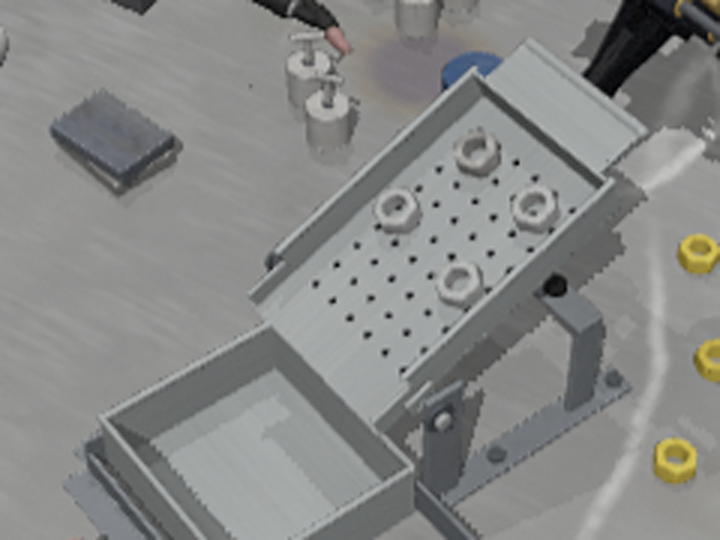

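>>> {"op": "send_rows", "data": {"moves": [[0.14,0,-0.042,0,-0.1,0,1],[0.14,0,-0.042,0,-0.1,0,1],[0,0,0,0,0,0,1],[0,0,0,0,0,0,1],[0,0,0,0,0,0,1],[0,0,0,0,0,0,1]]}}

```text
time_s: 23.0
position: [0.5153, -0.1012, 0.2014]
tcp_rot: [[0.245, 0.937, 0.249], [0.656, -0.349, 0.669], [0.714, -0.0, -0.701]]
force: [-2.2, -1.7, -1.8]
opening: 0.007
```

```bash
python3 look.py 9
```

```text
t 23.0 j [-48.62  31.4   99.36  39.94  78.35 -47.  ] F [-2.17 -1.71 -1.8 ] Fst [-2.35  1.45 -1.8 ] open 0.007
w [ 0.5153 -0.1012  0.2014] stand [-0.186  -0.0014  0.2014]
tool axes in stand
 [[ 0.701 -0.004  0.714]
 [-0.003 -1.    -0.003]
 [ 0.714 -0.    -0.701]]
row for 1 [ 0.14  -0.    -0.042] -0.1
```

View pics/s9c.png

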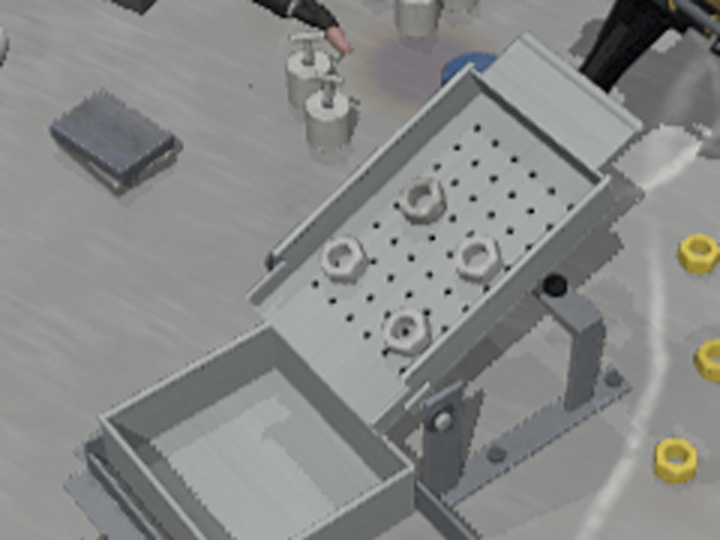

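>>> {"op": "send_rows", "data": {"moves": [[0,0,0,0,0,0,1],[0,0,0,0,0,0,1],[0,0,0,0,0,0,1],[0,0,0,0,0,0,1],[0,0,0,0,0,0,1],[0,0,0,0,0,0,1]]}}

```text
time_s: 23.8
position: [0.5153, -0.1011, 0.2014]
tcp_rot: [[0.245, 0.937, 0.249], [0.657, -0.349, 0.669], [0.713, -0.0, -0.701]]
force: [-2.5, -3.0, -2.6]
opening: 0.008
```

```bash
python3 look.py 10
```

```text
t 23.8 j [-48.6   31.38  99.36  39.94  78.34 -47.  ] F [-2.49 -3.03 -2.57] Fst [-3.71  1.29 -2.57] open 0.008
w [ 0.5153 -0.1011  0.2014] stand [-0.1859 -0.0014  0.2014]
tool axes in stand
 [[ 0.701 -0.004  0.713]
 [-0.003 -1.    -0.003]
 [ 0.713 -0.    -0.701]]
row for 1 [ 0.14  -0.    -0.042] -0.1
```

View pics/s10c.png

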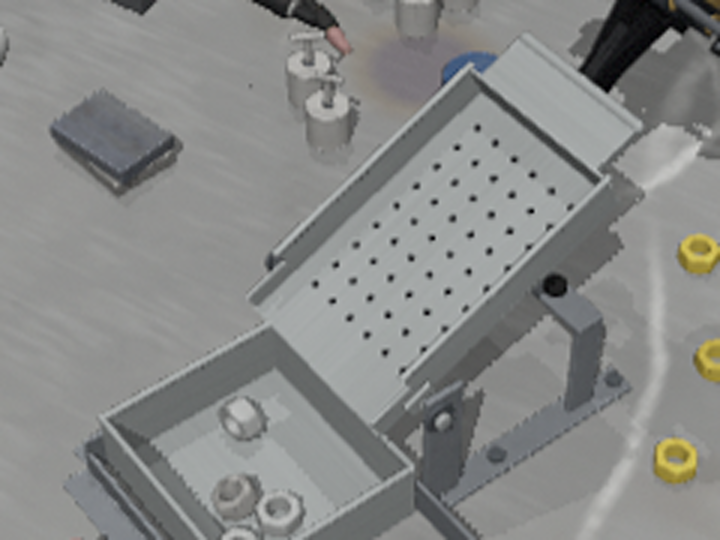

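```bash
python3 -c "
from arc import *
arc(-2);arc(-1)"
```

```text
row for -2 [-0.278  0.001  0.091] 0.2
row for -1 [-0.139  0.     0.044] 0.1
```

>>> {"op": "send_rows", "data": {"moves": [[-0.139,0,0.044,0,0.1,0,1],[-0.21,0,0.068,0,0.15,0,1],[-0.278,0,0.091,0,0.2,0,1],[-0.278,0,0.091,0,0.2,0,1],[-0.278,0,0.091,0,0.2,0,1],[-0.278,0,0.091,0,0.2,0,1],[-0.278,0,0.091,0,0.2,0,1],[-0.278,0,0.091,0,0.2,0,1],[-0.139,0,0.044,0,0.1,0,1],[-0.139,0,0.044,0,0.1,0,1],[-0.139,0,0.044,0,0.1,0,1]]}}

```text
time_s: 25.22
position: [0.5085, -0.1204, 0.141]
tcp_rot: [[0.158, 0.937, 0.312], [0.425, -0.349, 0.835], [0.891, 0.001, -0.453]]
force: [-0.5, 0.7, -3.3]
opening: 0.006
```

```bash
python3 look.py 11
```

```text
t 25.225 j [-55.75  46.58  98.65  46.87  85.47 -62.22] F [-0.47  0.7  -3.26] Fst [ 0.49  0.68 -3.26] open 0.006
w [ 0.5085 -0.1204  0.141 ] stand [-0.2064 -0.0017  0.141 ]
tool axes in stand
 [[ 0.453 -0.004  0.891]
 [-0.001 -1.    -0.004]
 [ 0.891  0.001 -0.453]]
row for 1 [ 0.14  -0.    -0.042] -0.1
```

View pics/s11c.png

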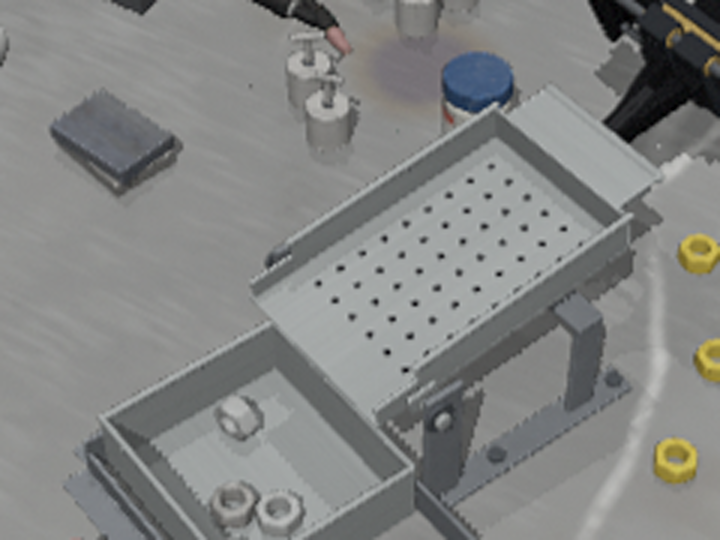

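>>> {"op": "send_rows", "data": {"moves": [[-0.139,0,0.044,0,0.1,0,1],[-0.139,0,0.044,0,0.1,0,1],[-0.139,0,0.044,0,0.1,0,1],[-0.1,0,0.032,0,0.07,0,1],[-0.07,0,0.022,0,0.05,0,1],[-0.07,0,0.022,0,0.05,0,1]]}}

```text
time_s: 26.02
position: [0.5077, -0.1226, 0.1238]
tcp_rot: [[0.132, 0.937, 0.323], [0.355, -0.349, 0.867], [0.925, 0.0, -0.379]]
force: [1.7, -0.8, -4.4]
opening: -0.001
```

```bash
python3 -c "
from arc import *
now()"
```

```text
t 26.025 j [-56.88  51.05  97.77  48.18  87.71 -65.37] F [ 1.73 -0.76 -4.36] Fst [-0.12 -1.89 -4.36] open -0.001
w [ 0.5077 -0.1226  0.1238] stand [-0.2087 -0.0017  0.1238]
tool axes in stand
 [[ 0.379 -0.004  0.925]
 [-0.001 -1.    -0.004]
 [ 0.925  0.    -0.379]]
```

9 mm above rest contact, so about 2.4° is left.

>>> {"op": "send_rows", "data": {"moves": [[-0.07,0,0.022,0,0.05,0,1],[-0.07,0,0.022,0,0.05,0,1],[-0.05,0,0.016,0,0.035,0,1],[-0.04,0,0.014,0,0.03,0,1]]}}

```text
time_s: 26.52
position: [0.5075, -0.1229, 0.1178]
tcp_rot: [[0.123, 0.937, 0.327], [0.33, -0.349, 0.877], [0.936, 0.0, -0.352]]
force: [2.1, -0.3, -4.3]
opening: 0.009
```

>>> {"op": "send_rows", "data": {"moves": [[-0.04,0,0.014,0,0.03,0,1],[-0.04,0,0.014,0,0.03,0,1],[-0.03,0,0.01,0,0.02,0,1],[-0.03,0,0.01,0,0.02,0,1]]}}

```text
time_s: 27.02
position: [0.5071, -0.1226, 0.1149]
tcp_rot: [[0.117, 0.937, 0.328], [0.313, -0.349, 0.883], [0.942, -0.0, -0.334]]
force: [-0.5, -1.3, -0.3]
opening: 0.003
```

>>> {"op": "send_rows", "data": {"moves": [[-0.04,0,0.014,0,0.03,0,1],[-0.04,0,0.014,0,0.03,0,1]]}}

```text
time_s: 27.28
position: [0.507, -0.1223, 0.1127]
tcp_rot: [[0.114, 0.937, 0.329], [0.304, -0.348, 0.887], [0.946, -0.001, -0.325]]
force: [0.3, -0.0, -0.3]
opening: 0.002
```

>>> {"op": "send_rows", "data": {"moves": [[-0.1,0,0.03,0,0,0,1],[-0.2,0,0.06,0,0,0,1],[-0.1,0,-0.2,0,0,0,1],[-0.15,0,-0.5,0,0,0,1],[-0.25,0,-0.8,0,0,0,1],[-0.33,0,-0.95,0,0,0,1],[-0.33,0,-0.95,0,0,0,1],[-0.2,0,-1,0,0,0,1],[0.5,0,-1,0,0,0,1],[0.8,0,-1,0,0,0,1],[0.5,0,-0.5,0,0,0,1],[0,0,0,0,0,0,1]]}}

```text
time_s: 28.78
position: [0.4514, -0.274, 0.1715]
tcp_rot: [[0.113, 0.937, 0.331], [0.308, -0.35, 0.884], [0.944, 0.002, -0.329]]
force: [0.2, 0.2, 0.3]
opening: 0.005
```

```bash
python3 look.py 12; python3 pan.py; python3 - <<'E'
from d import *
q=np.load('p1.npy')
print('----')
for nm in('scene','top'):
    c=vision.capture(nm)
    if nm=='top':
        im=c['img'][140:320,170:470,::-1]; cv2.imwrite('pics/t12.png',cv2.resize(im,None,fx=2.6,fy=2.6,interpolation=cv2.INTER_CUBIC))
    m=c['depth'].ravel()>0; l=loc(q,px2w(c,uu.ravel()[m],vv.ravel()[m]))
    a=l[(l[:,0]<-.2)&(l[:,0]>-.228)&(abs(l[:,1])<.05)&(l[:,2]>.125)&(l[:,2]<.17)]; print(nm,'lip z',np.median(a[:,2]))
    for t in ['jar_centre','cup_centre']:
        for r in models.masks_of(nm,t)[:1]:
            v,u=np.nonzero(r['mask']&(c['depth']>0)); k=loc(q,px2w(c,u,v)); print(nm,t,r['extent'],(np.percentile(k,[3,50,97],axis=0)*1000).round(0).tolist())
E
```

```text
t 28.775 j [-68.62  51.51  84.06  40.76 104.92 -61.17] F [0.15 0.17 0.27] Fst [ 0.21 -0.09  0.27] open 0.005
w [ 0.4514 -0.274   0.1715] stand [-0.3702 -0.0011  0.1715]
tool axes in stand
 [[ 0.329 -0.005  0.944]
 [ 0.    -1.    -0.006]
 [ 0.944  0.002 -0.329]]
row for 1 [ 0.26   0.    -0.039] -0.1
scene xm rim y -0.087 0.088 90
   stop top y -0.0852 -0.0795 0.034
scene xM rim y -0.0871 0.0858 108
   stop top y -0.0865 -0.079 0.036
top xm rim y -0.0833 0.0887 56
   stop top y -0.0798 -0.0793 0.033
top xM rim y -0.0836 0.0884 95
   stop top y -0.0803 -0.0787 0.033
[0.58633839 0.07122761 1.17990536] 67.60359724026961
[[ 2.9 -0.2 -0.3  0.2]
 [ 2.3  2.8  0.9 -0.4]
 [-0.5 -0.6 -2.5 -2.3]]
S lip 689 ((-215.70237731933594, -1.1627845764160156), (38.66667175292969, 124.25733947753906), 0.9055438041687012) 0.14291749225984438 -0.23594289361063137 -0.06340371135472765 0.061083244770691304
S tray 7305 ((-79.62299346923828, 8.9725341796875), (240.7270050048828, 197.1416015625), 0.02296631596982479)
S pan 1028 ((115.90767669677734, 79.32072448730469), (228.45396423339844, 176.8507080078125), 4.23
[... 327 characters left out ...]
5751953, 8.750114440917969), (241.0423583984375, 197.15521240234375), 0.9704372882843018)
T pan 745 ((122.89862060546875, 81.30635070800781), (219.0850830078125, 172.53558349609375), 3.169625997543335)
panfloor z 0.003666482618539524
bench z 0.0006492617126360178
tray z 0.11143293464494675
----
scene lip z 0.14295820792820885
scene jar_centre [327.4, 156.9, 350.5, 189.1] [[-291.0, -212.0, 17.0], [-257.0, -183.0, 66.0], [-239.0, -162.0, 72.0]]
top lip z 0.14254112480654502
top jar_centre [426.4, 161.4, 468.0, 197.7] [[-291.0, -212.0, 10.0], [-263.0, -180.0, 67.0], [-239.0, -160.0, 71.0]]
top cup_centre [181.2, 176.5, 192.1, 191.0] [[223.0, -13.0, 0.0], [228.0, -5.0, 25.0], [237.0, 2.0, 48.0]]
```

View pics/s12c.png

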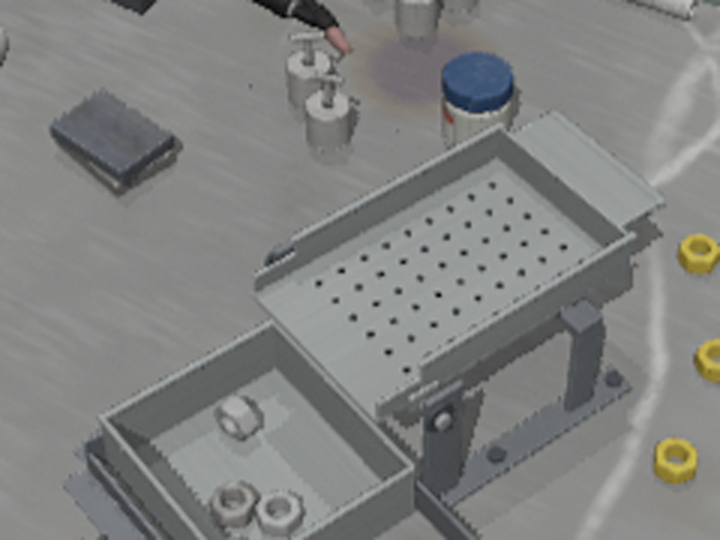

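View pics/t12.png

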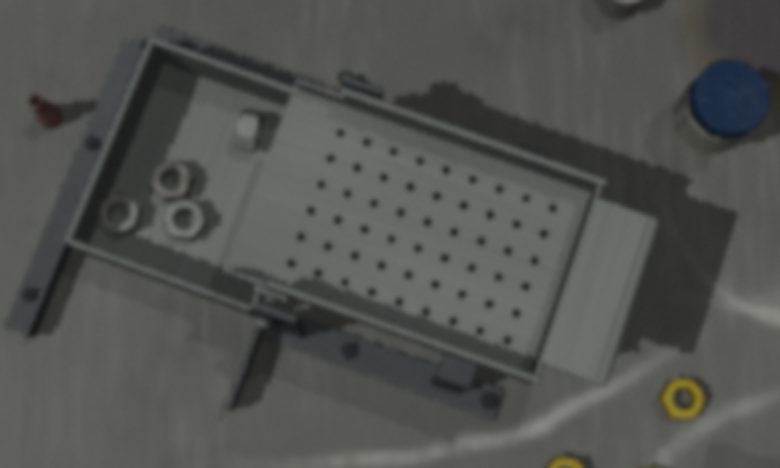

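The top view shows all four nuts in the pan at (248,132), (172,180), (120,215) and (185,218). The tray is empty and back at its rest height, the pan is against the stop, and the jar and cup are where they were. The arm is clear of everything, so I'm handing in.

```bash
python3 -c "
from rig import bot; print(bot.hand_in())"
```

```text
the job is handed in; nothing more can be done
None
```

The job is done and handed in at about 29 s of the 64 s allowed: the pan is home, all four nuts are in it, and the tray is back on its rest.

- **Pan:** I pushed it home slowly with the shut fingers (at about 10–40 mm/s). At the end stop it stopped moving and the side push rose from about 3 N to about 9.5 N. It then measured within about 2 mm of home and read the same after the nuts landed. During that last press the wrist also read about 12 N upward. I put this down to the fingers bearing on the pan wall, and it went away when I backed off.
- **Tray:** With the shut fingers under the middle of the lip, I swung it up about the hinge to roughly 24–25°, where the nuts slid out. I then lowered it until the lip load dropped to zero. The lip height afterwards matched the first measurement to under 1 mm (about 142.5–143 mm).
- **Nuts:** The last pictures show all four in the pan, one of them apparently on its edge, and the tray empty.
- **Jar and gas cup:** The jar read in the same place, within 1–3 mm, in both cameras before and after. The cup did too in the top camera, but I have no final scene-camera reading because the network did not report it there.
- **Check that disagreed:** My first fit of the stand from the network's landmarks was about 2° off. I corrected it from the depth images before moving.

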